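Set the engraver's ball vise level in its ring and lock the nut

TASK

Take the round-bottomed ball vise out of the sloping wooden rest and set it gently into the metal ring stand, so that it sits upright, level and centred in the ring, and let go of it. Then tighten the stand's brass wing nut clockwise until it stops, with the vise still level, and leave the other things on the bench where they are.

Things in the scene. Friction and masses are not known exactly. Their poses are not given: they have to be found in the camera images.
- ball_vise: Engraver's ball vise, 0.5-0.75 kg, 119 tall: bright steel ball, radius 45, centre 45 above the origin, nearly full; dark two-jaw head (rigid) from 81 to 119, 60 along its x, 48 along its y: grip across the 48. Origin: lowest point of the ball, on the axis; z up through the head. Starts in the rest, z leaning 30 degrees from vertical to the rest's -x; same y as the rest.
- jaw_grip (a point): Point on the vise's axis 103 mm above its origin, in the middle of the head, where to grip it. Axes as the vise's.
- sloping_rest: Fixed wooden rest, 118x108 mm foot, with a sloping board and a raised wooden ring (100 mm outside) in which the vise is parked. Origin on the bench; the slope faces its -x, which points roughly at the robot. It stands left or right of the ring stand.
- ring_stand: Fixed metal stand: round foot 132 mm across, 10 high, on it a dark conical ring, outer rim 40 mm above the bench and 88 across, sloping in to an inner edge 35 high and 71 across, on which the ball rests. Origin on the bench under the ring's centre. A lug runs 129 mm out along its -x (towards the robot and to its left) and carries the wing nut.
- ring_seat (a point): Point on the ring's axis 63 mm above the bench: where the ball's centre lies when it is seated. The vise's underside is then 18 mm and its head 99 to 137 mm above the bench. The friction of ball on ring is high enough to hold the vise at whatever lean it is let go.
- ball_centre (a point): Centre of the vise's ball, 45 mm up its axis from its origin. Axes as the vise's.
- nut_grip (a point): Middle of the wing nut's wings, on its upright axis, 108 mm along the stand's -x from the ring's axis, 68 mm above the bench. Frame turns with the nut: wings along its x (64 mm over all, 9 thick, from 52 to 80 mm above the bench; a hub 24 across below, down to 42). Grip across the 9 mm (its y).
- wing_nut (a joint): Turn of the brass wing nut, rad, growing clockwise seen from above; at 0 the wings lie along the stand's x; the stop is at 1.3. It starts between 0.1 and 0.35, stays where it is left (friction 0.06 N m) and does not rise or fall as it turns.
- by_handpiece: Bystander: white straight handpiece lying on the bench in front of the stand and the rest, 16x110x16 mm, loose; origin under its centre. Leave it.
- by_punch_cup: Bystander: copper cup of dapping punches behind the work, 55x55x94 mm, loose; origin under its centre. Leave it.
- by_box_dark: Bystander: dark wooden box behind the work, 45x75x26 mm, loose; origin under its centre. Leave it.

How it is judged:
On the way, in this order (a step that is already met when the one before it is completed fails the run):
1. the vise sits upright, level and centred in the ring, let go, with the nut not yet tight (distance between ball_centre and ring_seat below 0.004 m and angle between ball_vise's own z axis and vertical below 0.09 rad and contact force between the fingers and ball_vise below 0.1 N and linear speed of ball_vise below 0.02 m/s and value of joint wing_nut below 0.8 rad), for 0.2 s.
2. the wing nut is turned clockwise to its stop (value of joint wing_nut above 1.15 rad), for 0.1 s.
At the end, for the whole second after the job is handed in: The ball vise rests in the ring with ball centre within 4 mm of ring_seat and its axis within 0.09 rad (5 degrees) of vertical, released and at rest, and the wing nut is past 1.15 rad (stop at 1.3) (distance between ball_centre and ring_seat below 0.004 m and angle between ball_vise's own z axis and vertical below 0.09 rad and contact force between the fingers and ball_vise below 0.1 N and value of joint wing_nut above 1.15 rad and linear speed of ball_vise below 0.01 m/s and angular speed of ball_vise below 0.05 rad/s); the robot touches nothing.
It fails at once if the vise is dropped from more than about 8 mm, or knocked about (it moves faster than 0.4 m/s with no finger on it) (contact force between the fingers and ball_vise below 0.1 N and linear speed of ball_vise above 0.4 m/s).
It fails at once if a bystander is shifted more than 30 mm (distance of any of by_handpiece, by_punch_cup, by_box_dark from where it was at the start of the episode above 0.03 m).
It also fails if it takes over 58 s, if anything falls off the work surface, if the arm or the gripper's body presses on something with over 40 N, if the wrist force passes 120 N, or if a joint passes its speed limit or range.

ROBOT

A 6-joint arm with a two-finger parallel gripper is mounted at the origin on a cart in front of the work surface, level with it; the furniture and walls round the work are solid. World frame = base frame: x ahead of the robot, y to its left, z up, the work surface at z = 0. Lengths are in m, angles in rad, forces in N, time in s.
With the tool pointing down it reaches from about 0.375 to 0.9 m from the base axis. Payload 3.1 kg.
Tool frame: the origin (TCP) lies midway between the tips of the shut fingers; the grasp point (between the pads) lies 19 mm behind it; x points along the fingers, z is the direction in which the jaws open and shut, and the axes are right-handed (so a half turn about x gives the same grasp; the last joint's range is limited). The gripper opens to 85 mm and grips with 20 to 120 N. Pads are 22 mm wide; open, the fingers measure 114 mm over their backs; the gripper's body (76 mm by 85 mm) begins 54 mm behind the grasp point. The pads swing forward as they close: fully open they stand 13 mm farther back than shut.
Start: joints at [0.973, 0.527, 1.433, -0, 1.181, -0.178], TCP at [0.255, 0.571, 0.231] pointing down, gripper open.
Joint ranges: [-3.08, 3.08], [-0.75, 2.2], [0.22, 2.44], [-1.43, 4.57], [0, 2.65], [-2.85, 2.85]. Speed limits (rad/s): [2.79, 2.79, 3.14, 3.14, 3.14, 3.14].

INTERFACE

Orientations are given as a unit quaternion [w, x, y, z].
In Python, from station import arm gives the robot as it stands.
- The arm moves only by the tool jog_arm, never from a script. Its argument "series" is one flat list of numbers, 7 for each row, row after row: the turn, a rotation vector about the world's x, y, z in degrees, then the shift along the world's x, y, z in m, then the opening in per cent of the stroke, from 0 (shut) to 100 (fully open). In form: [ax, ay, az, x, y, z, hand, ax, ay, az, x, y, z, hand, ...]. A call has 1 to 10 rows; each row is the pose to reach, as a shift and turn from the pose commanded when the call began; what a row does not reach only later rows make up. A row lasts 1/12 s, in which the tool goes at most 41.7 mm and 7.16 degrees, less where a joint would pass 70% of its speed; a pose out of reach is approached as far as the arm can. A call with a gripper value outside its range is refused whole. The fingers move at their own pace and stop on an object; "squeeze" is the grip in N (left out, the last holds). Time passes only in rows, so rows that repeat a pose let the fingers close. It gives the time, the measured TCP pose, the force and the opening at its end, in the units of the state.
- arm.get_state(): the state, without advancing time (a new reading comes with each control period).
- arm.read_camera(name): name is "side" or "top" or "wrist"; returns the picture (480x640x3 uint8, red, green, blue); there is no depth.
- arm.get_calibration(name): a dict with "mtx" (3x3 intrinsics, pixels), "k1" (the pictures are not rectified: a ray, as slopes to the right and down, at radius r is drawn at 1 + k1 r^2 times it, then the intrinsics apply), "cam_to_world" (4x4, takes a point from camera to world coordinates). Camera axes: x right, y down, z forward; pixel columns grow to the right and rows downward; lengths in m; the calibration is good to about 2 mm. A picture is of the moment at which its call begins: read the wrist's pose just before it. get_calibration takes no time and is no camera call; for the wrist camera it gives the pose at the moment of the call.
- arm.job_done(): hands the job in, once; it reports no verdict.
The state is a dict: "time_s": time; "qpos": joint angles; "qvel": joint speeds; "effort": joint torques, N m; "eef_pos": TCP position; "eef_rot": TCP orientation; "ft_force": force on the tool from outside, world axes, zero at the start; "torque": the same for the moment, N m; "gripper_width": opening from 0.0 (shut) to 1.0 (fully open).
Only numpy, scipy, OpenCV 4.12 (cv2) and the standard library are available. Lean on these libraries where they do the work, as an engineer would, in place of code of your own. Each camera call takes 0.05 s, during which the arm holds its last target.

## Working session

There is one attempt and no reset: what is moved stays moved. The work goes in short steps, Python scripts to look and compute and a tool call to move; the robot and the scene stay as the last step left them, time stands still between calls to the robot, and variables do not carry over. Pictures are saved under pics/ and viewed, and the job is handed in when it is done.

Besides the shell and the picture viewer there is one more tool, called after "Call:" as name(argument=value, ...) on one line, values as JSON. jog_arm: Moves the arm, as the interface text tells. Its arguments: {"type":"object","properties":{"series":{"type":"array"},"squeeze":{"type":"number"}},"required":["series"]}

```bash
ls; mkdir -p pics
python3 - <<'E'
from station import arm
import cv2
s=arm.get_state();print(s)
for n in ("side","top","wrist"):
    c=arm.get_calibration(n);print(n,c)
    cv2.imwrite(f"pics/{n}0.png",arm.read_camera(n)[:,:,::-1])
E
```

```text
pics
{'time_s': 0.0, 'qpos': array([ 9.72515399e-01,  5.28475791e-01,  1.43392999e+00,  3.94405531e-06,
        1.18137987e+00, -1.78510050e-01]), 'qvel': array([-1.41992754e-03, -4.85289484e-04, -6.39009156e-04,  5.62204281e-04,
       -1.74081368e-03, -9.81868941e-05]), 'effort': array([-2.48795759e-04, -4.42357743e+01, -1.78024811e+01, -2.02948113e-04,
        8.57543957e-03,  2.91234215e-06]), 'eef_pos': array([0.2542821 , 0.57013965, 0.23031889]), 'eef_rot': array([ 0.59248571, -0.38515139,  0.59391679,  0.38455419]), 'ft_force': array([-0.49898156,  0.30708146, -0.16423873]), 'torque': array([-0.11649694, -0.04236909,  0.02229754]), 'gripper_width': 1.0010408315502943}
side {'mtx': array([[513.92566583,   0.        , 336.5890226 ],
       [  0.        , 513.92566583, 235.23439856],
       [  0.        ,   0.        ,   1.        ]]), 'k1': -0.020648329783976772, 'cam_to_world': array([[ 0.93303244, -0.18180604,  0.31047871,  0.31352581],
       [-0.35974884, -0.4848176 ,  0.79720303, -0.73000076],
       [ 0.00558922, -0.85551064, -0.51775506,  0.5690967 ],
       [ 0.        ,
[... 259 characters left out ...]
y([[ 0.0076133 , -0.99390773,  0.10995211,  0.46851604],
       [-0.9999692 , -0.00735744,  0.00273258, -0.03310485],
       [-0.00190697, -0.10996953, -0.99393313,  0.94760033],
       [ 0.        ,  0.        ,  0.        ,  1.        ]])}
wrist {'mtx': array([[370.58354543,   0.        , 322.4606031 ],
       [  0.        , 370.58354543, 238.20351645],
       [  0.        ,   0.        ,   1.        ]]), 'k1': -0.05949282137850461, 'cam_to_world': array([[ 0.40835281,  0.87055151,  0.27456884,  0.18365189],
       [ 0.91282293, -0.38894332, -0.1244082 ,  0.60153103],
       [-0.00151203,  0.30143517, -0.95348548,  0.37321873],
       [ 0.        ,  0.        ,  0.        ,  1.        ]])}
```

View pics/top0.png

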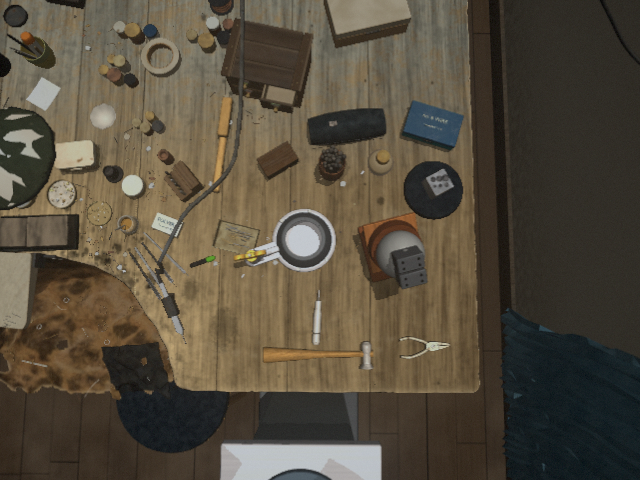

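View pics/side0.png

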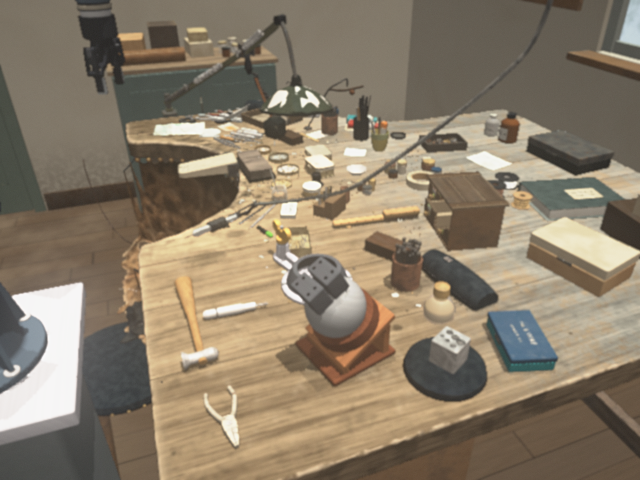

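The top view shows the ring at about (304,240), the nut at (250,257), the rest at (392,247) and the vise head at (408,267). I'll zoom in next.

Run:
```python
import cv2
t=cv2.imread("pics/top0.png");s=cv2.imread("pics/side0.png")
cv2.imwrite("pics/topz.png",cv2.resize(t[190:310,225:435],None,fx=3.8,fy=3.8,interpolation=cv2.INTER_CUBIC))
cv2.imwrite("pics/sidez.png",cv2.resize(s[210:390,250:410],None,fx=3.3,fy=3.3,interpolation=cv2.INTER_CUBIC))
```

```text
(no output)
```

View pics/topz.png

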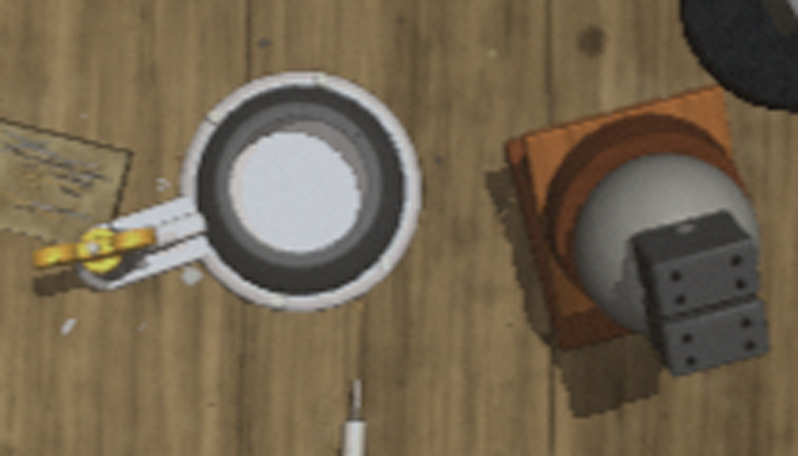

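View pics/sidez.png

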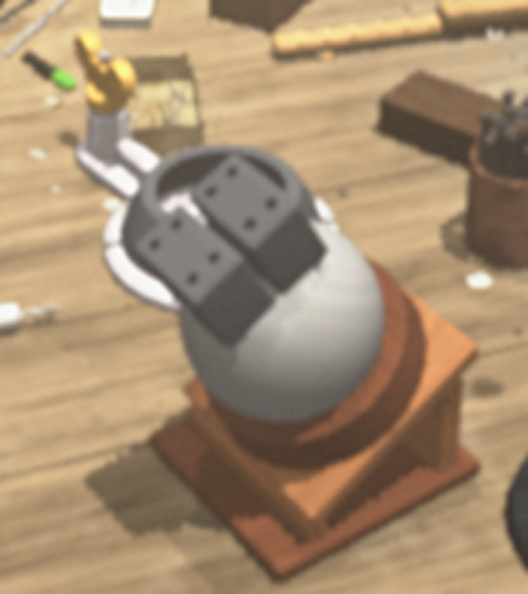

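View pics/wrist0.png

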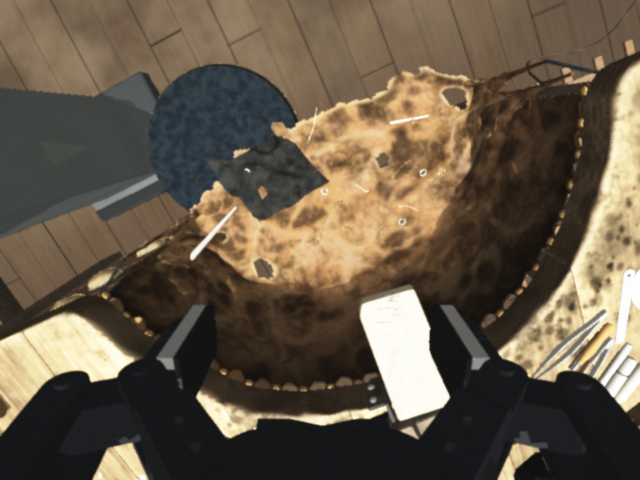

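```bash
cat > h.py <<'E'
import numpy as np, cv2, pickle
from scipy.spatial.transform import Rotation as R
from scipy.optimize import least_squares
# calibs are static for side/top
from station import arm
C={n:arm.get_calibration(n) for n in ("side","top")}
def proj(P,c):
    P=np.atleast_2d(P).astype(float); T=np.linalg.inv(c["cam_to_world"])
    q=P@T[:3,:3].T+T[:3,3]; s=q[:,:2]/q[:,2:]; f=1+c["k1"]*(s**2).sum(1,keepdims=True)
    return s*f*[c["mtx"][0,0],c["mtx"][1,1]]+c["mtx"][:2,2]
def ray(uv,c):
    uv=np.atleast_2d(uv); sd=(uv-c["mtx"][:2,2])/[c["mtx"][0,0],c["mtx"][1,1]]
    s=sd.copy()
    for _ in range(20): s=sd/(1+c["k1"]*(s**2).sum(1,keepdims=True))
    d=np.c_[s,np.ones(len(s))]@c["cam_to_world"][:3,:3].T
    return c["cam_to_world"][:3,3],d
def onplane(uv,c,z):
    o,d=ray(uv,c); return o+d*((z-o[2])/d[:,2:])
def vR(yaw,lean=np.pi/6): # rest yaw about z; z-axis leans to rest -x
    return R.from_euler('z',yaw)*R.from_euler('y',-lean)
E
cat > fit.py <<'E'
from h import *
tz=lambda a:np.array(a)/3.8+[225,190]
sz=lambda a:np.array(a)/3.3+[250,210]
# head top corners (vise frame): far= +x
cor=np.array([[30,24,119],[30,-24,119],[-30,-24,119],[-30,24,119]])/1e3-[0,0,.045]
topc=tz([[650,265],[752,240],[770,350],[672,375]])
sidc=sz([[238,152],[325,238],[238,348-62],[140,240]])
# top: ball silhouettes
ballt=tz([[572,240],[640,160],[700,157],[745,190],[600,305]])
balls=sz([[383,300],[370,370],[330,405],[260,420],[205,385],[185,330]])
def ballres(p,pts,c):
    o,d=ray(pts,c); d=d/np.linalg.norm(d,axis=1,keepdims=True)
    w=p-o; dist=np.linalg.norm(w-(d@w)[:,None]*d,axis=1)
    return (dist-.045)*1000/1.2
def f(x):
    p=x[:3];Rv=vR(x[3],x[4])
    P=p+Rv.apply(cor)
    r1=(proj(P,C["top"])-topc).ravel()
    r2=(proj(P,C["side"])-sidc).ravel()
    return np.r_[r1,r2,ballres(p,ballt,C["top"]),ballres(p,balls,C["side"]),(x[4]-np.pi/6)*100]
s=least_squares(f,[.5,-.2,.1,-.2,.52],loss='soft_l1',x_scale=[.01,.01,.01,.1,.1])
print(s.x,np.degrees(s.x[3:]));print(np.round(f(s.x),1))
# ring by top ellipses: outer rim z=.04 r=.044 ; foot r=.066 z=.01
from itertools import chain
foot=tz([[182,185],[300,72],[420,200],[385,275],[225,280],[345,80],[300,312]])
rim=tz([[197,190],[300,84],[405,190],[300,297]])
def g(x):
    a=onplane(foot,C["top"],.01)[:,:2]; b=onplane(rim,C["top"],.04)[:,:2]
    return np.r_[np.linalg.norm(a-x,axis=1)-.066,np.linalg.norm(b-x,axis=1)-.044]*1000
r=least_squares(g,[.5,0]);print("ring",r.x,np.round(r.fun,1))
nut=onplane(tz([[35,262],[35,250],[155,240],[150,232],[100,246]]),C["top"],.080);print(nut)
print("nut side",onplane(sz([[108,92]]),C["side"],.068))
E
python3 fit.py
```

```text
[ 0.5251598  -0.18565304  0.09558011  0.26764618  0.48257835] [15.33499675 27.64970267]
[ -0.   -1.4   0.4  -2.1   0.6  -0.4  -0.1   0.1  -0.6  -1.4  -6.3 -11.4
 -12.7   5.3  -2.6   1.4   0.3  -3.   -0.6   0.5  -0.1  -0.5  -0.6  -1.6
   0.5   0.1  -1.3  -4.1]
ring [ 0.5558653  -0.00470763] [-1.  -0.4 -1.9 -2.4 -3.  -0.5 -1.1 10.1 10.3 11.  13.8]
[[0.51315987 0.12591606 0.08      ]
 [0.51914834 0.12607975 0.08      ]
 [0.52460241 0.06624166 0.08      ]
 [0.5285847  0.06882026 0.08      ]
 [0.5213949  0.09365398 0.08      ]]
nut side [[0.51649242 0.06794778 0.068     ]]
```

Run:
```python
import cv2
s=cv2.imread("pics/side0.png");t=cv2.imread("pics/top0.png")
cv2.imwrite("pics/sz2.png",cv2.resize(s[250:350,280:400],None,fx=6,fy=6,interpolation=cv2.INTER_CUBIC))
cv2.imwrite("pics/tz2.png",cv2.resize(t[200:285,230:350],None,fx=6.6,fy=6.6,interpolation=cv2.INTER_CUBIC))
```

```text
(no output)
```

View pics/sz2.png

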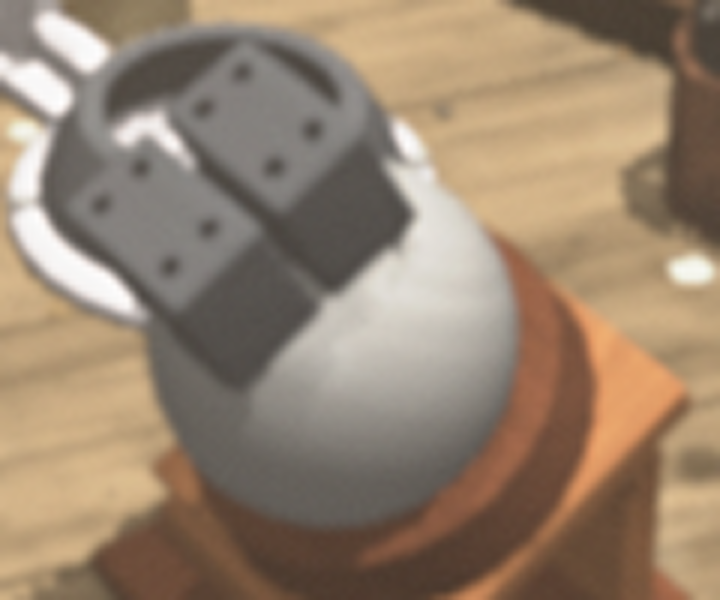

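View pics/tz2.png

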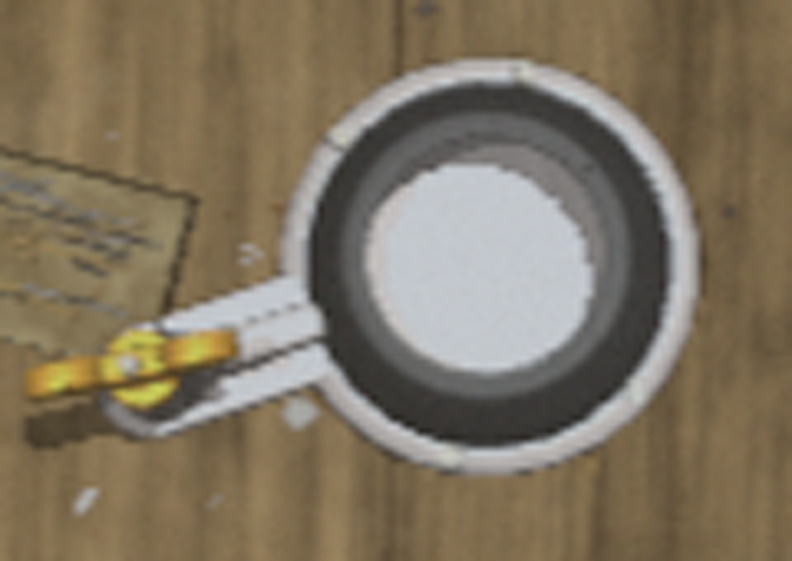

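```bash
sed -i 's|^sidc=.*|sidc=np.array([[250,40],[358,150],[178,312],[68,205]])/6+[280,250]|; s|^foot=.*|t2=lambda a:np.array(a)/6.6+[230,200]\nfoot=t2([[282,250],[490,58],[698,265],[490,473],[630,120],[640,410]])|; s|^rim=.*|rim=t2([[340,255],[486,110],[633,255],[486,398]])|; s|^balls=.*|balls=np.array([[518,300],[510,370],[470,450],[340,527],[210,480],[152,360]])/6+[280,250]|' fit.py
cat >> fit.py <<'E'
print("foot",onplane(foot,C["top"],.01)[:,:2]);print("rim",onplane(rim,C["top"],.04)[:,:2])
nut=onplane(t2([[28,380],[240,345],[128,363],[150,430],[160,325]]),C["top"],.080);print(nut)
d=nut[1]-nut[0];print("wing dir deg",np.degrees(np.arctan2(d[1],d[0])))
lug=onplane(t2([[155,325],[290,278],[155,432],[325,372]]),C["top"],.02);print("lug",lug);
for i in (0,2):
    d=lug[i+1]-lug[i];print("lug dir",np.degrees(np.arctan2(d[1],d[0])))
E
python3 fit.py
```

```text
[ 0.52506238 -0.18554639  0.09530766  0.25858359  0.50762155] [14.81574812 29.08457228]
[ 0.1 -0.3  0.6 -0.8  0.3  0.5 -0.5  0.9 -1.4 -1.4  1.  -3.5 -1.5  1.2
 -2.4  1.1  0.1 -3.  -0.5  0.7 -0.3  0.1 -1.7 -2.4  0.1  0.2 -0.5 -1.6]
ring [ 0.55664909 -0.00364143] [-1.6 -0.9 -0.5 -1.2 -2.5 -0.5 -0.3  0.2  0.7 -0.9]
[[0.51315987 0.12591606 0.08      ]
 [0.51914834 0.12607975 0.08      ]
 [0.52460241 0.06624166 0.08      ]
 [0.5285847  0.06882026 0.08      ]
 [0.5213949  0.09365398 0.08      ]]
nut side [[0.51649242 0.06794778 0.068     ]]
foot [[ 0.56071497  0.0605978 ]
 [ 0.62176991 -0.0036203 ]
 [ 0.55698279 -0.0691249 ]
 [ 0.49190001 -0.00500727]
 [ 0.60243786 -0.04768478]
 [ 0.51171515 -0.05129212]]
rim [[ 0.55637922  0.04006286]
 [ 0.60089505 -0.00352123]
 [ 0.55703661 -0.04835324]
 [ 0.51358358 -0.00446655]]
[[0.51576029 0.12592657 0.08      ]
 [0.52629251 0.06518478 0.08      ]
 [0.5208675  0.09729066 0.08      ]
 [0.50169287 0.0905227  0.08      ]
 [0.53188135 0.08833424 0.08      ]]
wing dir deg -80.16310132953657
lug [[0.5362518  0.09827207 0.02      ]
 [0.55107978 0.05697396 0.02      ]
 [0.50338713 0.09752467 0.02      ]
 [0.52218258 0.04570211 0.02      ]]
lug dir -70.24945143571863
lug dir -70.0648654921258
```

```bash
cat > plan.py <<'E'
from h import *
s=arm.get_state();q=s["eef_rot"];R0=R.from_quat(np.r_[q[1:],q[0]]);p0=s["eef_pos"]
def tgt(x,z): 
    x=np.array(x)/np.linalg.norm(x);z=np.array(z)/np.linalg.norm(z); return R.from_matrix(np.c_[x,np.cross(z,x),z])
if __name__=="__main__":
    print("p0",p0,"tool\n",R0.as_matrix().round(3))
    az=np.degrees(np.arctan2(*R0.as_matrix()[[1,0],2]));print("tool z az",az,"rel j1",az-np.degrees(s["qpos"][0]))
    v=vR(np.radians(14.8)).as_matrix();b=np.array([.525,-.1855,.0953]);g=b+.058*v[:,2]
    print("grip",g,"tcp at grasp",g-.019*v[:,2],"zv",v[:,2])
    for sg in (1,-1):
        T=tgt(-v[:,2],sg*v[:,1]);print(sg,"rotvec deg",np.degrees((T*R0.inv()).as_rotvec()))
        D=tgt([0,0,-1],sg*v[:,1]);print("  down rotvec",np.degrees((D*R0.inv()).as_rotvec()))
E
python3 plan.py
```

```text
p0 [0.25439182 0.57028604 0.23056815] tool
 [[-0.001 -0.913  0.408]
 [-0.001  0.408  0.913]
 [-1.     0.    -0.002]]
tool z az 65.94852962207705 rel j1 10.22810539675001
grip [ 0.49696212 -0.19290793  0.14552947] tcp at grasp [ 0.50614694 -0.19048119  0.12907499] zv [-0.48341169 -0.12772288  0.8660254 ]
1 rotvec deg [ -2.37450689 -30.49712075  37.96948081]
  down rotvec [ 9.32498405e-02 -2.45984536e-02  3.88514750e+01]
-1 rotvec deg [  38.79833343   -3.25771648 -137.12474291]
  down rotvec [-3.15161758e-02 -1.19474111e-01 -1.41148476e+02]
```

Call:
jog_arm(series=[0,0,-35,0.08,-0.13,0.05,100,0,0,-70,0.16,-0.27,0.07,100,0,0,-70,0.16,-0.27,0.07,100,0,0,-70,0.16,-0.27,0.07,100,0,0,-70,0.16,-0.27,0.07,100,0,0,-70,0.16,-0.27,0.07,100,0,0,-70,0.16,-0.27,0.07,100,0,0,-70,0.16,-0.27,0.07,100,0,0,-70,0.16,-0.27,0.07,100,0,0,-70,0.16,-0.27,0.07,100])

```text
time_s: 0.98
eef_pos: [0.416, 0.2989, 0.3017]
eef_rot: [0.707, 0.029, 0.706, -0.028]
ft_force: [-0.0, 0.0, -0.2]
gripper_width: 0.998
```

Call:
jog_arm(series=[0,0,-70,0.07,-0.3,0,100,0,0,-70,0.07,-0.3,0,100,0,0,-70,0.07,-0.3,0,100,0,0,-70,0.07,-0.3,0,100,0,0,-70,0.07,-0.3,0,100,0,0,-70,0.07,-0.3,0,100,0,0,-70,0.07,-0.3,0,100,0,0,-70,0.07,-0.3,0,100,0,0,-70,0.07,-0.3,0,100,0,0,-70,0.07,-0.3,0,100])

```text
time_s: 1.82
eef_pos: [0.4848, -0.001, 0.301]
eef_rot: [0.562, 0.428, 0.563, -0.429]
ft_force: [-0.2, 0.1, 0.6]
gripper_width: 1.002
```

Run:
```python
from h import *
s=arm.get_state();print(s["time_s"],s["qpos"].round(3),s["eef_pos"],s["eef_rot"],s["ft_force"])
c=arm.get_calibration("wrist");pickle.dump(c,open("w1.pkl","wb"))
cv2.imwrite("pics/w1.png",arm.read_camera("wrist")[:,:,::-1])
```

```text
1.8167 [-0.233  0.252  1.682  0.     1.208  1.069] [ 0.48483996 -0.00100877  0.3009515 ] [ 0.5623141   0.4283136   0.56279372 -0.42850151] [-0.21671036  0.12696575  0.64894629]
```

View pics/w1.png

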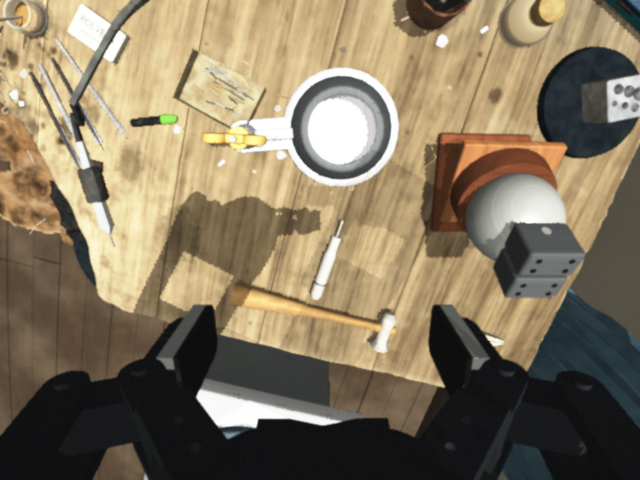

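Run:
```python
import cv2
s=cv2.imread("pics/w1.png")
cv2.imwrite("pics/w1a.png",cv2.resize(s[55:200,190:410],None,fx=3.6,fy=3.6,interpolation=cv2.INTER_CUBIC))
cv2.imwrite("pics/w1b.png",cv2.resize(s[120:310,420:600],None,fx=3.15,fy=3.15,interpolation=cv2.INTER_CUBIC))
```

```text
(no output)
```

View pics/w1a.png

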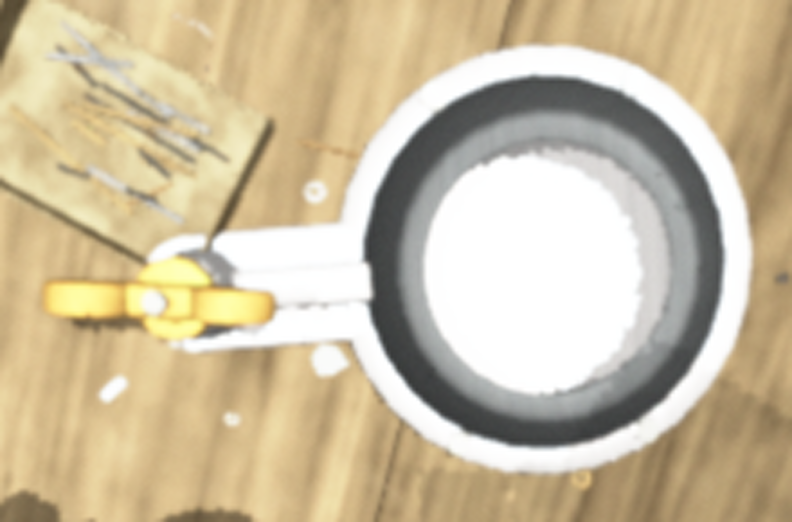

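View pics/w1b.png

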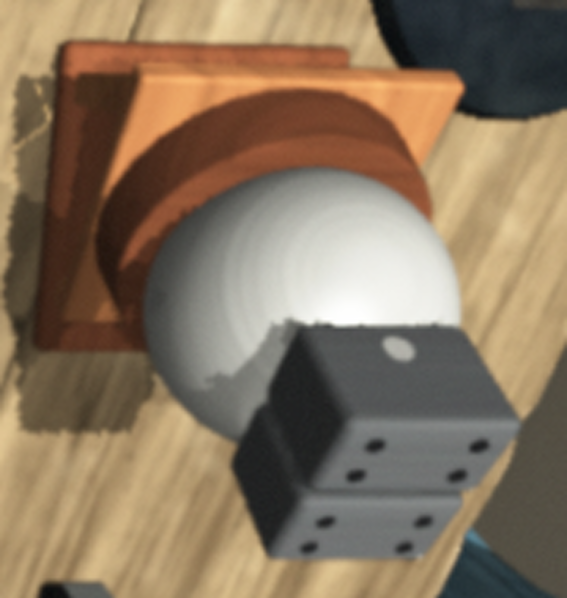

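```bash
cat >> fit.py <<'E'
print("---- with wrist")
W=pickle.load(open("w1.pkl","rb"))
wa=lambda a:np.array(a)/3.6+[190,55]
wb=lambda a:np.array(a)/3.15+[420,120]
wf=wa([[342,250],[545,45],[750,260],[545,472]]);wr=wa([[400,260],[548,110],[697,260],[548,413]])
def g2(x):
    o=[]
    for pts,z,r in((wf,.01,.066),(wr,.04,.044)):
        o.append(np.linalg.norm(onplane(pts,W,z)[:,:2]-x,axis=1)-r)
    return np.concatenate(o)*1000
r=least_squares(g2,[.5,0]);print("ring W",r.x,np.round(r.fun,1))
n=onplane(wa([[45,300],[272,305],[155,300]]),W,.08);print("nut W",n);d=n[1]-n[0];print(np.degrees(np.arctan2(d[1],d[0])))
wc=wb([[350,420],[518,420],[412,555],[270,558]]);bw=wb([[145,300],[310,168],[462,300],[180,220],[420,205]])
def fw(x):
    p=x[:3];P=p+vR(x[3],x[4]).apply(cor)
    return np.r_[(proj(P,W)-wc).ravel(),ballres(p,bw,W),(x[4]-np.pi/6)*200]
s=least_squares(fw,s.x,loss='soft_l1');print("W only",s.x,np.degrees(s.x[3:]),fw(s.x).round(1))
s=least_squares(lambda x:np.r_[fw(x),f(x)],s.x,loss='soft_l1');print("all",s.x,np.degrees(s.x[3:]),fw(s.x).round(1))
E
python3 fit.py | sed -n '/----/,$p'
```

```text
---- with wrist
ring W [ 0.55724654 -0.00326026] [-2.4 -1.5 -1.6 -0.8 -0.2 -0.7 -1.  -1.6]
nut W [[0.51429253 0.12621276 0.08      ]
 [0.52866408 0.06730948 0.08      ]
 [0.52185399 0.09769593 0.08      ]]
-76.28854988099727
W only [ 0.52279556 -0.19041375  0.08764086  0.25583364  0.52186119] [14.65818801 29.9004435 ] [-0.7  0.6  1.6  1.1  1.8 -0.5 -2.5 -1.5  0.8 -1.2  1.   0.2  0.9 -0.3]
all [ 0.5247487  -0.18546996  0.09530055  0.26023288  0.51949825] [14.91024546 29.76505716] [-0.  -0.   3.9  0.3  3.3 -0.1 -2.3 -0.8 -0.  -3.   0.1 -1.2 -0.6 -0.8]
```

Run:
```python
from plan import *
v=vR(np.radians(14.8)).as_matrix();b=np.array([.5245,-.186,.0945]);zv=v[:,2];t=b+.039*zv
T=tgt(-zv,-v[:,1]);print(np.degrees((T*R0.inv()).as_rotvec()),"pre shift",t+.09*zv-p0,"grasp from pre",-.09*zv, t)
```

```text
[  7.7893823  -29.01701224  -0.55892199] pre shift [-0.02244167 -0.20215623 -0.09473002] grasp from pre [ 0.04350705  0.01149506 -0.07794229] [ 0.50564694 -0.19098119  0.12827499]
```

Call:
jog_arm(series=[4,-15,0,-0.022,-0.1,0,100,7.8,-29,-0.6,-0.022,-0.202,-0.03,100,7.8,-29,-0.6,-0.022,-0.202,-0.06,100,7.8,-29,-0.6,-0.022,-0.202,-0.095,100,7.8,-29,-0.6,-0.022,-0.202,-0.095,100,7.8,-29,-0.6,-0.022,-0.202,-0.095,100,7.8,-29,-0.6,-0.022,-0.202,-0.095,100,7.8,-29,-0.6,-0.022,-0.202,-0.095,100,7.8,-29,-0.6,-0.022,-0.202,-0.095,100,7.8,-29,-0.6,-0.022,-0.202,-0.095,100])

```text
time_s: 2.7
eef_pos: [0.4624, -0.2015, 0.2057]
eef_rot: [0.655, 0.559, 0.431, -0.27]
ft_force: [-0.2, -0.6, -0.7]
gripper_width: 0.994
```

Run:
```python
from plan import *
print(s["time_s"],s["qpos"].round(3),p0,s["ft_force"]);print(R0.as_matrix().round(3))
c=arm.get_calibration("wrist");pickle.dump(c,open("w2.pkl","wb"))
cv2.imwrite("pics/w2.png",arm.read_camera("wrist")[:,:,::-1])
im=arm.read_camera("side")[:,:,::-1]
cv2.imwrite("pics/s2.png",cv2.resize(im[150:400,200:450],None,fx=2.3,fy=2.3))
```

```text
2.7 [-0.926  0.347  2.045  0.797  0.705 -0.232] [ 0.46239506 -0.20151508  0.20574192] [-0.17010845 -0.57578414 -0.74823744]
[[ 0.483  0.835  0.263]
 [ 0.129  0.229 -0.965]
 [-0.866  0.5    0.004]]
```

View pics/w2.png

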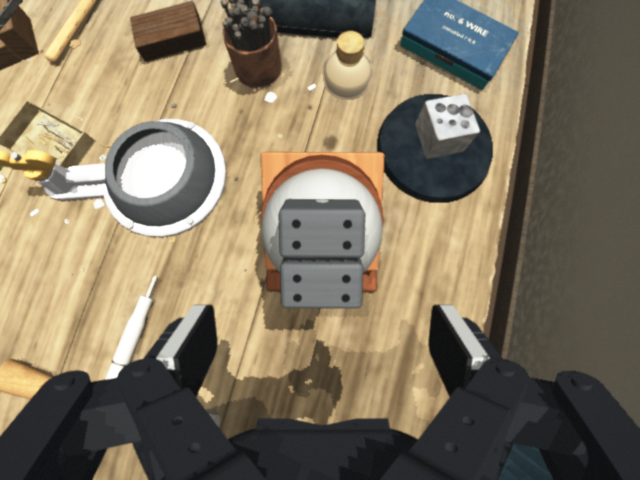

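View pics/s2.png

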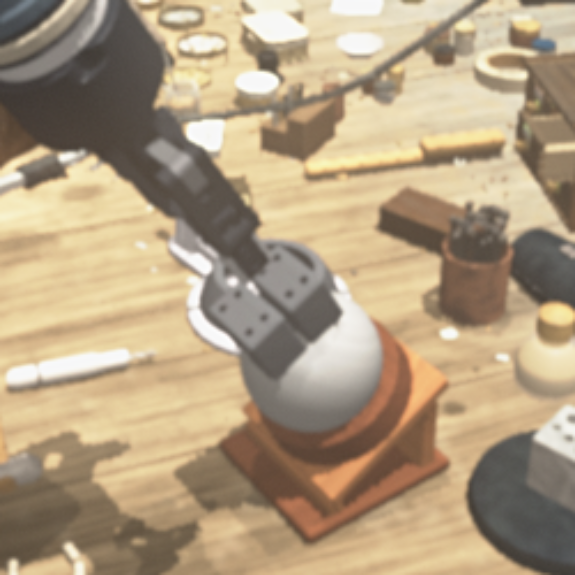

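Call:
jog_arm(series=[0,0,0,0.011,0.003,-0.019,100,0,0,0,0.022,0.006,-0.039,100,0,0,0,0.032,0.0085,-0.058,100,0,0,0,0.038,0.01,-0.069,100,0,0,0,0.0435,0.011,-0.0778,100,0,0,0,0.0435,0.011,-0.0778,100,0,0,0,0.0435,0.011,-0.0778,100])

```text
time_s: 3.38
eef_pos: [0.5067, -0.1887, 0.1291]
eef_rot: [0.656, 0.558, 0.431, -0.268]
ft_force: [-0.1, -0.7, 0.1]
gripper_width: 0.997
```

Run:
```python
from plan import *
print(s["time_s"],p0,s["ft_force"])
cv2.imwrite("pics/w3.png",arm.read_camera("wrist")[:,:,::-1])
im=arm.read_camera("side")[:,:,::-1]
cv2.imwrite("pics/s3.png",cv2.resize(im[200:400,230:430],None,fx=2.9,fy=2.9))
```

```text
3.3833 [ 0.50666389 -0.18867276  0.12909527] [-0.07892182 -0.69341     0.074187  ]
```

View pics/w3.png

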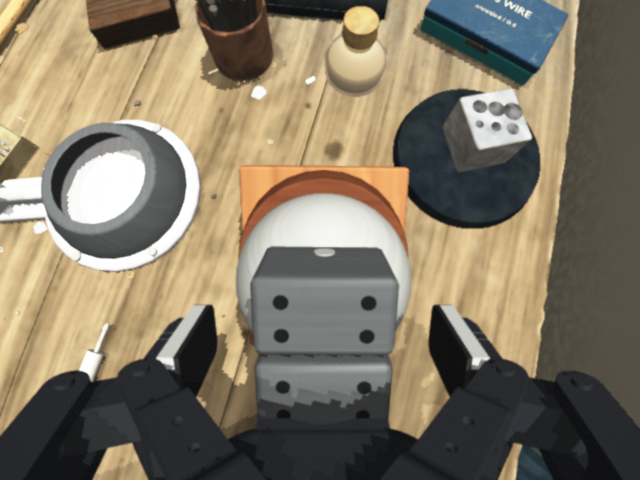

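View pics/s3.png

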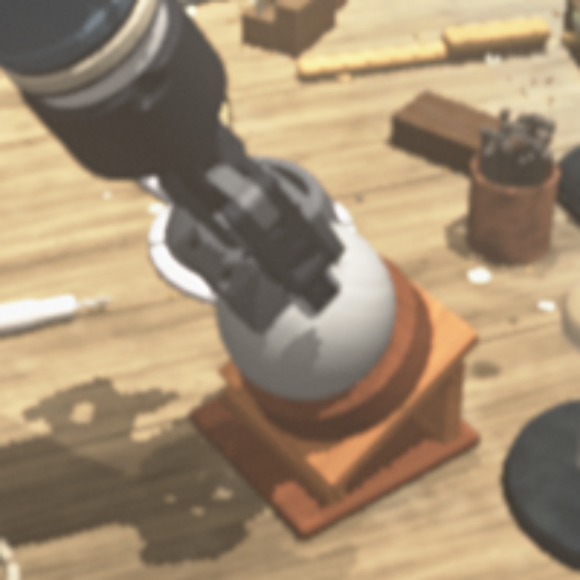

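Run:
```python
from plan import *
W=arm.get_calibration("wrist")
cor=np.array([[30,24,119],[30,-24,119],[-30,-24,119],[-30,24,119],[30,24,81],[30,-24,81]])/1e3-[0,0,.045]
v=vR(np.radians(14.8));b=np.array([.5245,-.186,.0945])
print(proj(b+v.apply(cor),W).round(0))
# measured upper face corners
m=np.array([[252,283],[396,285]]);m2=np.array([[265,248],[388,248]])
pts=np.vstack([m,m2]);C3=cor[[0,1,4,5]]
f=lambda x:(proj(x[:3]+vR(x[3],np.radians(30)).apply(C3),W)-pts).ravel()
r=least_squares(f,np.r_[b,.258]);print(r.x,r.fun.round(1))
# in the tool frame: ball centre & grip
p=r.x[:3];print("ball in tool(mm)",(R0.inv().apply(p-p0)*1000).round(1),(R0.inv().apply(b-p0)*1000).round(1))
```

```text
[[251. 279.]
 [401. 281.]
 [388. 428.]
 [260. 427.]
 [268. 242.]
 [383. 244.]]
[ 0.5230742  -0.1861141   0.09285403  0.25086087] [-0.9  0.5  3.5  1.   2.8 -2.  -6.1 -0. ]
ball in tool(mm) [40.3 -3.8  0.7] [39.6 -1.7  1. ]
```

Call:
jog_arm(series=[0,0,0,-0.002,-0.0005,-0.001,100,0,0,0,-0.002,-0.0005,-0.001,60,0,0,0,-0.002,-0.0005,-0.001,40,0,0,0,-0.002,-0.0005,-0.001,20,0,0,0,-0.002,-0.0005,-0.001,20,0,0,0,-0.002,-0.0005,-0.001,20,0,0,0,-0.002,-0.0005,-0.001,20,0,0,0,-0.002,-0.0005,-0.001,20], squeeze=90)

```text
time_s: 4.15
eef_pos: [0.504, -0.1903, 0.1278]
eef_rot: [0.656, 0.559, 0.431, -0.269]
ft_force: [-2.9, 0.6, 6.2]
gripper_width: 0.543
```

Run:
```python
from plan import *
print(s["time_s"],p0,s["ft_force"],s["gripper_width"])
W=arm.get_calibration("wrist");pickle.dump(W,open("w4.pkl","wb"));pickle.dump((p0,R0.as_matrix()),open("g4.pkl","wb"))
cv2.imwrite("pics/w4.png",arm.read_camera("wrist")[:,:,::-1])
```

```text
4.15 [ 0.5039584  -0.19033709  0.12780755] [-2.94491758  0.59483583  6.1768733 ] 0.5428115959553315
```

View pics/w4.png

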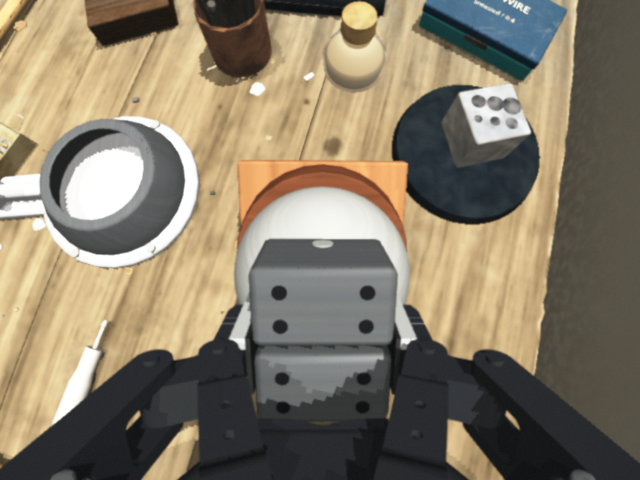

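Call:
jog_arm(series=[0,0,0,-0.003,-0.001,0.005,20,0,0,0,-0.006,-0.0015,0.011,20,0,0,0,-0.012,-0.003,0.022,20,0,0,0,-0.018,-0.005,0.033,20,0,0,0,-0.024,-0.006,0.044,20,0,0,0,-0.024,-0.006,0.058,20,0,0,0,-0.024,-0.006,0.072,20,0,0,0,-0.024,-0.006,0.086,20,0,0,0,-0.024,-0.006,0.1,20,0,0,0,-0.024,-0.006,0.1,20])

```text
time_s: 5.03
eef_pos: [0.4801, -0.1974, 0.2292]
eef_rot: [0.657, 0.558, 0.43, -0.27]
ft_force: [0.7, -1.1, -7.0]
gripper_width: 0.553
```

Run:
```python
from plan import *
print(s["time_s"],p0,s["ft_force"],s["torque"],s["gripper_width"],s["qpos"].round(2))
D=tgt([0,0,-1],R0.as_matrix()[:,2]*[1,1,0]);print("rotvec to level",np.degrees((D*R0.inv()).as_rotvec()))
cv2.imwrite("pics/w5.png",arm.read_camera("wrist")[:,:,::-1])
```

```text
5.0333 [ 0.48012946 -0.19740388  0.22919081] [ 0.74447384 -1.10200197 -7.03375802] [-0.40101991  0.98191507 -0.08513258] 0.5526535522435378 [-0.88  0.31  1.99  0.74  0.74 -0.11]
rotvec to level [-7.44616477 29.11665925 -0.12865611]
```

View pics/w5.png

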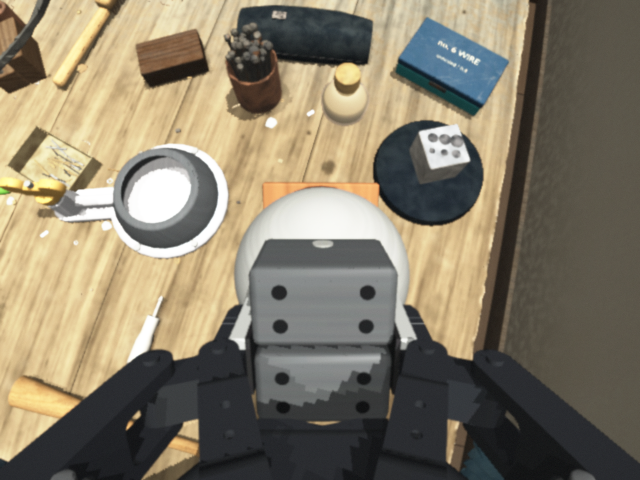

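Call:
jog_arm(series=[-0.7,2.9,0,0.006,0.015,0,20,-1.5,5.8,0,0.014,0.036,0,20,-2.2,8.7,0,0.023,0.058,0,20,-3,11.7,0,0.032,0.08,0,20,-3.7,14.6,0,0.041,0.102,0,20,-4.4,17.5,0,0.05,0.124,0,20,-5.2,20.4,0,0.058,0.146,0,20,-6,23.3,0,0.066,0.167,0,20,-6.7,26.2,-0.1,0.073,0.184,0,20,-7.4,29.1,-0.1,0.077,0.194,0,20])

```text
time_s: 5.92
eef_pos: [0.5562, 0.0002, 0.2255]
eef_rot: [0.559, 0.429, 0.565, -0.429]
ft_force: [0.2, -0.2, -6.9]
gripper_width: 0.552
```

Call:
jog_arm(series=[0,0,0,0,0,-0.01,20,0,0,0,0,0,-0.025,20,0,0,0,0,0,-0.04,20,0,0,0,0,0,-0.05,20,0,0,0,0,0,-0.05,20,0,0,0,0,0,-0.05,20,0,0,0,0,0,-0.05,20])

```text
time_s: 6.5
eef_pos: [0.5574, -0.0032, 0.1776]
eef_rot: [0.561, 0.431, 0.562, -0.429]
ft_force: [-0.0, 0.2, -7.5]
gripper_width: 0.55
```

Run:
```python
from plan import *
print(s["time_s"],p0,s["ft_force"],s["torque"],s["gripper_width"],s["qpos"].round(2));print(R0.as_matrix().round(4))
pickle.dump((p0,R0.as_matrix(),arm.get_calibration("wrist")),open("g6.pkl","wb"))
for n,(a,b,c,d) in dict(side=(160,340,200,400),top=(150,310,200,400),wrist=(0,480,0,640)).items():
    im=arm.read_camera(n)[:,:,::-1];cv2.imwrite(f"pics/{n}6.png",im)
    if n!="wrist": cv2.imwrite(f"pics/{n}6z.png",cv2.resize(im[a:b,c:d],None,fx=4 if n=="top" else 3.3,fy=4 if n=="top" else 3.3,interpolation=cv2.INTER_CUBIC))
```

```text
6.5 [ 0.55743661 -0.00318623  0.1776001 ] [-0.04217849  0.18870815 -7.51144556] [-0.04044265 -0.0344858  -0.00730471] 0.54956078249248 [-0.21  0.51  1.66  0.    0.98  1.1 ]
[[-3.000e-04  9.653e-01  2.611e-01]
 [ 3.800e-03  2.611e-01 -9.653e-01]
 [-1.000e+00  8.000e-04 -3.800e-03]]
```

View pics/side6z.png

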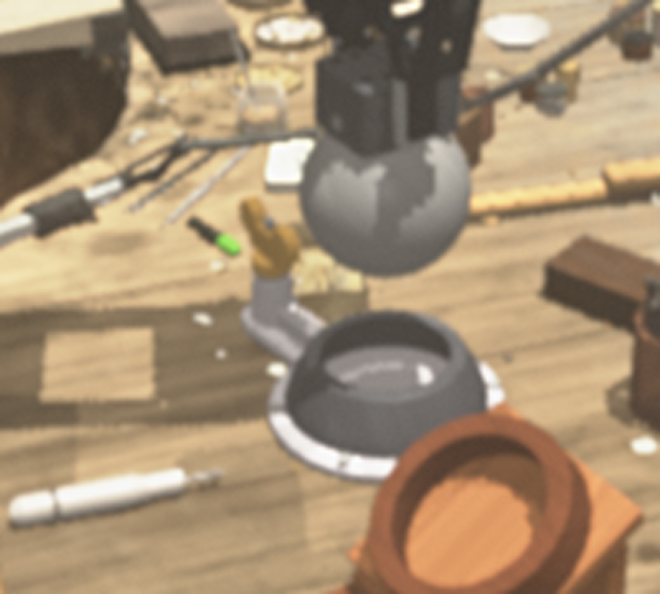

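View pics/top6z.png

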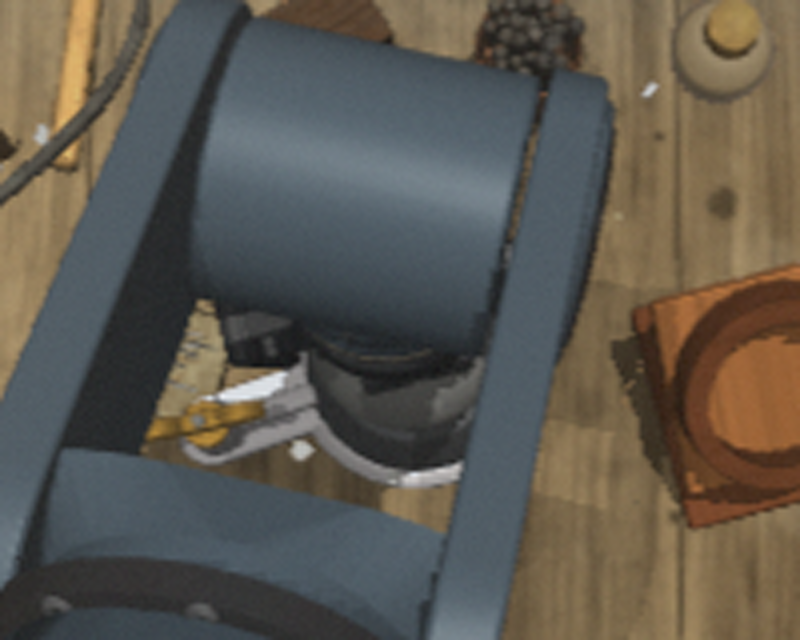

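View pics/wrist6.png

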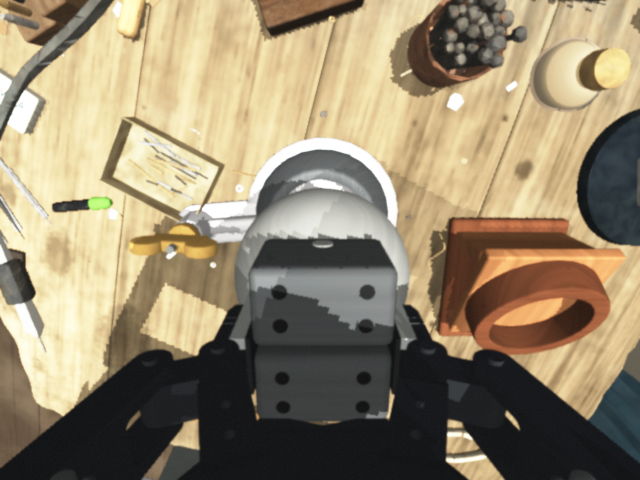

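Run:
```python
import cv2
s=cv2.imread("pics/wrist6.png")
cv2.imwrite("pics/w6z.png",cv2.resize(s[170:430,220:430],None,fx=3,fy=3,interpolation=cv2.INTER_CUBIC)[:600])
s=cv2.imread("pics/side6.png")
cv2.imwrite("pics/s6z.png",cv2.resize(s[165:255,280:360],None,fx=6.5,fy=6.5,interpolation=cv2.INTER_CUBIC)[:600])
```

```text
(no output)
```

View pics/w6z.png

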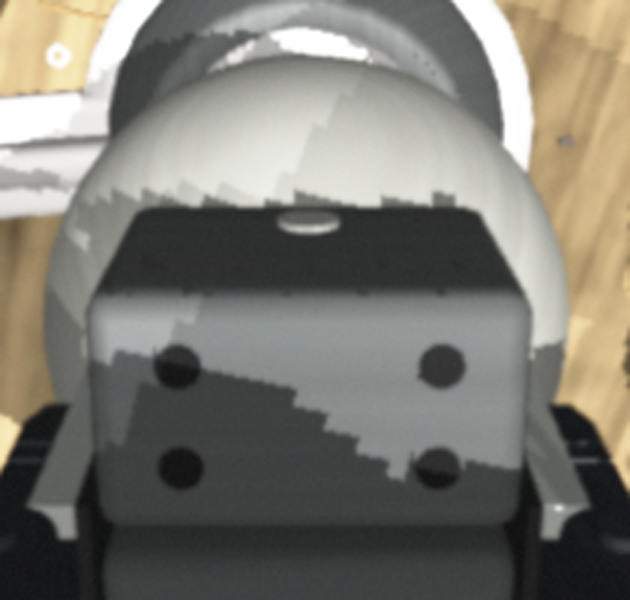

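View pics/s6z.png

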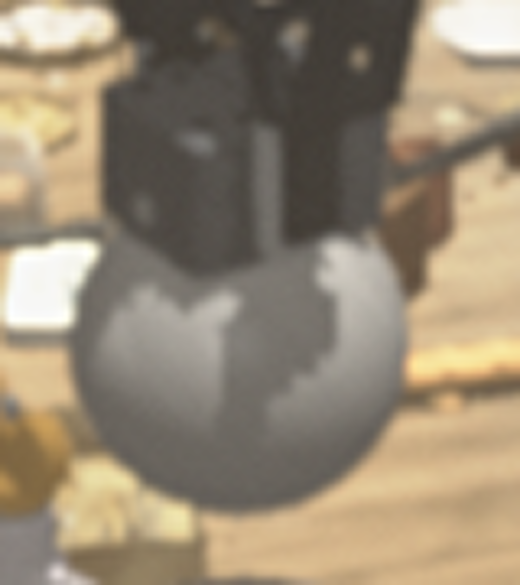

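```bash
cat > fit6.py <<'E'
from h import *
p0,Rm,W=pickle.load(open("g6.pkl","rb"))
bw=np.array([[44,320],[568,320],[310,53],[100,165],[525,170],[180,90],[440,90]])/3+[220,170]
bs=np.array([[73,340],[406,340],[240,512],[130,455],[360,450],[82,285]])/6.5+[280,165]
def br(p,pts,c):
    o,d=ray(pts,c); d=d/np.linalg.norm(d,axis=1,keepdims=True); w=p-o
    return (np.linalg.norm(w-(d@w)[:,None]*d,axis=1)-.045)*1000
b0=p0-[0,0,.04]
for nm,fn in (("W",lambda p:br(p,bw,W)),("S",lambda p:br(p,bs,C["side"])),("WS",lambda p:np.r_[br(p,bw,W),br(p,bs,C["side"])])):
    r=least_squares(fn,b0);print(nm,r.x.round(4),"tool",(Rm.T@(r.x-p0)*1000).round(1),r.fun.round(1))
E
python3 fit6.py
python3 - <<'E'
import cv2
s=cv2.imread("pics/side6.png")
cv2.imwrite("pics/s6r.png",cv2.resize(s[245:310,275:365],None,fx=8.5,fy=8.5,interpolation=cv2.INTER_CUBIC)[:600])
E
```

```text
W [ 0.5569 -0.0034  0.1392] tool [38.4 -0.6  0.2] [ 0.5 -0.3  0.4 -0.6  0.1 -0.2  0.1]
S [0.5685 0.0207 0.1267] tool [ 51.   16.9 -19.9] [ 0.3 -0.1  1.8 -1.7 -0.8  0.3]
WS [ 0.5591 -0.0037  0.1428] tool [34.8  1.5  1.1] [ 0.3 -2.  -1.1 -1.1 -1.8 -1.1 -1.6 -2.3 -0.4  1.6 -2.9 -0.5 -2.7]
```

View pics/s6r.png

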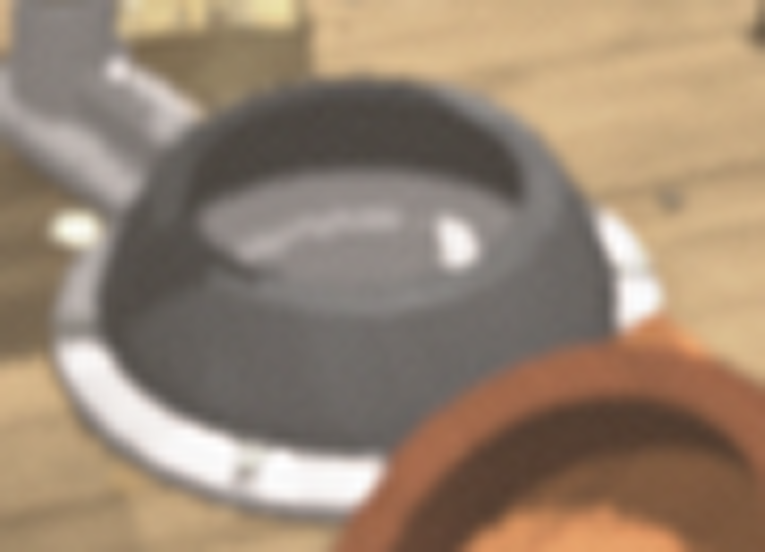

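Run:
```python
from h import *
print(proj([[.5569,-.0034,.1392],[.557,-.0035,.01],[.557,-.0035,.035]],C["side"]).round(1))
a=np.linspace(0,2*np.pi,721)
for r,z in((.066,.01),(.0355,.035),(.044,.04)):
    q=proj(np.c_[.557+r*np.cos(a),-.0035+r*np.sin(a),0*a+z],C["side"]);q2=(q-[275,245])*8.5
    print(r,q2.min(0).round(0),q2.max(0).round(0))
```

```text
[[315.1 218.4]
 [316.3 279.8]
 [316.1 268.6]]
0.066 [ 44. 125.] [656. 488.]
0.0355 [182. 108.] [516. 299.]
0.044 [141.  68.] [556. 304.]
```

Call:
jog_arm(series=[0,0,0,0,0,-0.01,20,0,0,0,0,0,-0.022,20,0,0,0,0,0,-0.034,20,0,0,0,0,0,-0.046,20,0,0,0,0,0,-0.056,20,0,0,0,0,0,-0.064,20,0,0,0,0,0,-0.069,20,0,0,0,0,0,-0.071,20,0,0,0,0,0,-0.072,20,0,0,0,0,0,-0.072,20])

```text
time_s: 7.48
eef_pos: [0.5575, -0.0028, 0.1057]
eef_rot: [0.561, 0.431, 0.562, -0.429]
ft_force: [0.3, -0.2, -7.7]
gripper_width: 0.551
```

Call:
jog_arm(series=[0,0,0,0,0,-0.001,20,0,0,0,0,0,-0.002,20,0,0,0,0,0,-0.002,20,0,0,0,0,0,-0.002,20])

```text
time_s: 7.82
eef_pos: [0.5573, -0.0028, 0.1037]
eef_rot: [0.561, 0.43, 0.563, -0.429]
ft_force: [1.0, -0.4, -7.5]
gripper_width: 0.551
```

Call:
jog_arm(series=[0,0,0,0,0,-0.001,20,0,0,0,0,0,-0.001,20,0,0,0,0,0,-0.001,20])

```text
time_s: 8.07
eef_pos: [0.5571, -0.0028, 0.1025]
eef_rot: [0.561, 0.43, 0.563, -0.429]
ft_force: [-0.3, -0.6, -6.0]
gripper_width: 0.553
```

Call:
jog_arm(series=[0,0,0,0,0,-0.001,20,0,0,0,0,0,-0.001,20,0,0,0,0,0,-0.001,20])

```text
time_s: 8.32
eef_pos: [0.5571, -0.0028, 0.1014]
eef_rot: [0.561, 0.43, 0.563, -0.429]
ft_force: [-0.2, 1.1, -7.2]
gripper_width: 0.553
```

Call:
jog_arm(series=[0,0,0,0,0,-0.001,20,0,0,0,0,0,-0.001,20,0,0,0,0,0,-0.001,20])

```text
time_s: 8.57
eef_pos: [0.5571, -0.0028, 0.1007]
eef_rot: [0.561, 0.43, 0.563, -0.429]
ft_force: [-1.0, -0.3, -5.1]
gripper_width: 0.55
```

Call:
jog_arm(series=[0,0,0,0,0,-0.001,20,0,0,0,0,0,-0.001,20,0,0,0,0,0,-0.001,20])

```text
time_s: 8.82
eef_pos: [0.557, -0.0028, 0.1003]
eef_rot: [0.561, 0.43, 0.563, -0.429]
ft_force: [-3.6, 0.2, 4.4]
gripper_width: 0.55
```

Call:
jog_arm(series=[0,0,0,-0.0008,0,0.0005,20,0,0,0,-0.0008,0,0.0003,20,0,0,0,-0.0008,0,0.0003,20])

```text
time_s: 9.07
eef_pos: [0.5567, -0.0029, 0.1001]
eef_rot: [0.561, 0.431, 0.562, -0.429]
ft_force: [-2.4, -0.6, 3.2]
gripper_width: 0.552
```

Run:
```python
from plan import *
print(s["time_s"],p0,s["ft_force"],s["torque"],s["gripper_width"]);print(R0.as_matrix().round(4))
pickle.dump((p0,R0.as_matrix(),arm.get_calibration("wrist")),open("g7.pkl","wb"))
for n in("side","wrist"): cv2.imwrite(f"pics/{n}7.png",arm.read_camera(n)[:,:,::-1])
im=cv2.imread("pics/side7.png");cv2.imwrite("pics/side7z.png",cv2.resize(im[180:310,260:380],None,fx=4.6,fy=4.6,interpolation=cv2.INTER_CUBIC))
```

```text
9.0667 [ 0.55670772 -0.00288674  0.10013889] [-2.42442994 -0.56425584  3.23902473] [-0.01746209  0.31006829  0.0224673 ] 0.5519274059699028
[[-0.000e+00  9.652e-01  2.616e-01]
 [ 3.500e-03  2.616e-01 -9.652e-01]
 [-1.000e+00  9.000e-04 -3.300e-03]]
```

View pics/side7z.png

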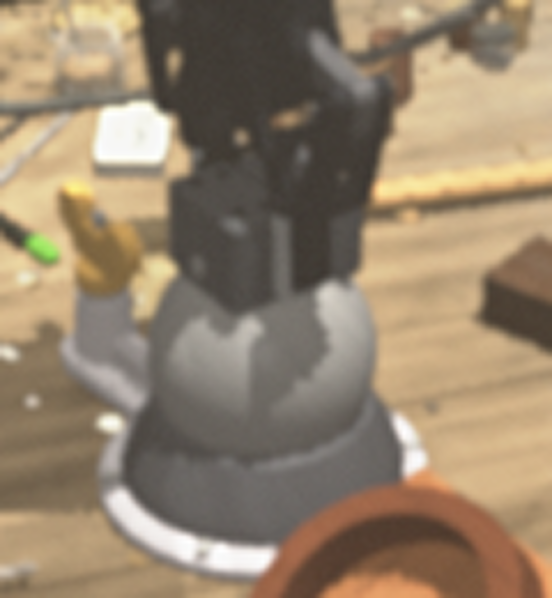

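View pics/wrist7.png

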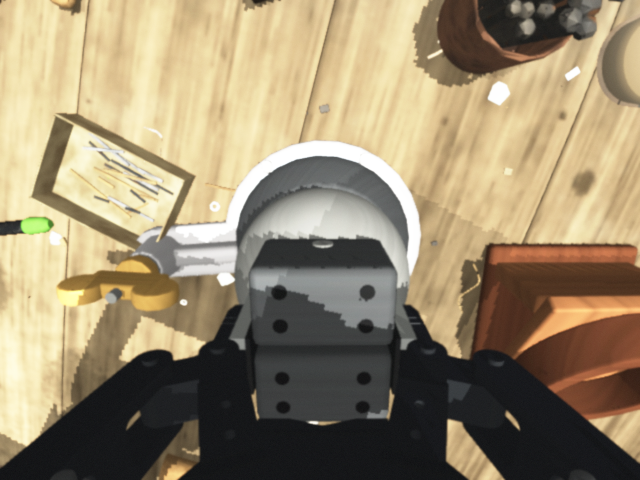

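Call:
jog_arm(series=[0,0,0,-0.0004,0,0.0003,50,0,0,0,-0.0004,0,0.0003,54,0,0,0,-0.0004,0,0.0003,56,0,0,0,-0.0004,0,0.0003,58,0,0,0,-0.0004,0,0.0003,62,0,0,0,-0.0004,0,0.0003,75,0,0,0,-0.0004,0,0.0003,95,0,0,0,-0.0004,0,0.0003,100,0,0,0,-0.0004,0,0.0003,100,0,0,0,-0.0004,0,0.0003,100], squeeze=20)

```text
time_s: 10.0
eef_pos: [0.5561, -0.0028, 0.1002]
eef_rot: [0.561, 0.43, 0.563, -0.429]
ft_force: [-0.6, 0.6, 0.6]
gripper_width: 1.0
```

Call:
jog_arm(series=[0,0,0,0,0,0.01,100,0,0,0,0,0,0.025,100,0,0,0,0,0,0.05,100,0,0,0,0,0,0.08,100,0,0,0,0,0,0.11,100,0,0,0,0,0,0.11,100])

```text
time_s: 10.5
eef_pos: [0.5599, -0.0034, 0.2167]
eef_rot: [0.565, 0.432, 0.559, -0.427]
ft_force: [1.4, -0.3, 0.6]
gripper_width: 1.001
```

Run:
```python
from plan import *
print(s["time_s"],p0,s["ft_force"],s["torque"],s["gripper_width"],s["qpos"].round(2));print(R0.as_matrix().round(4))
pickle.dump((p0,R0.as_matrix(),arm.get_calibration("wrist")),open("g8.pkl","wb"))
for n in("side","wrist"): cv2.imwrite(f"pics/{n}8.png",arm.read_camera(n)[:,:,::-1])
im=cv2.imread("pics/side8.png");cv2.imwrite("pics/side8z.png",cv2.resize(im[180:310,260:380],None,fx=4.6,fy=4.6,interpolation=cv2.INTER_CUBIC))
```

```text
10.5 [ 0.55989628 -0.00341793  0.21674282] [ 1.40788182 -0.34697872  0.58143989] [-0.0635829  -0.02750076 -0.01436792] 1.0011013153731965 [-0.21  0.45  1.62  0.    1.05  1.1 ]
[[ 0.0118  0.965   0.262 ]
 [ 0.0011  0.262  -0.9651]
 [-0.9999  0.0116  0.0021]]
```

View pics/side8z.png

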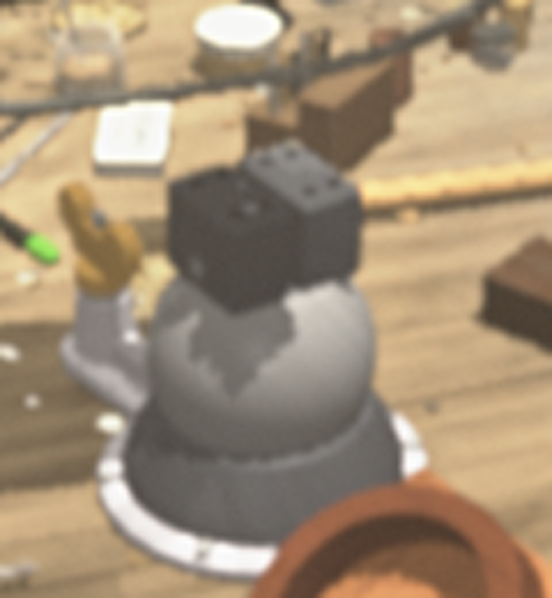

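View pics/wrist8.png

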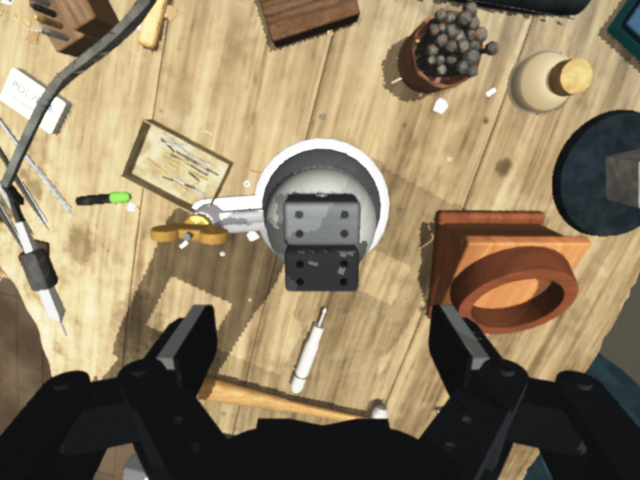

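Call:
jog_arm(series=[0,0,20,-0.01,0.02,0.02,100,0,0,40,-0.025,0.06,0.02,100,0,0,60,-0.036,0.1,0.02,100,0,0,87,-0.036,0.1,0.02,100,0,0,87,-0.036,0.1,0.02,100,0,0,87,-0.036,0.1,0.02,100,0,0,87,-0.036,0.1,0.02,100,0,0,87,-0.036,0.1,0.02,100,0,0,87,-0.036,0.1,0.02,100,0,0,87,-0.036,0.1,0.02,100])

```text
time_s: 11.43
eef_pos: [0.5187, 0.0973, 0.2286]
eef_rot: [0.704, 0.018, 0.71, -0.018]
ft_force: [0.2, 0.3, -0.4]
gripper_width: 0.998
```

Call:
jog_arm(series=[0,0,10,0,0,0,100,0,0,17,0,0,0,100,0,0,17,0,0,0,100,0,0,17,0,0,0,100])

```text
time_s: 11.77
eef_pos: [0.5188, 0.0972, 0.2287]
eef_rot: [0.699, -0.085, 0.705, 0.085]
ft_force: [0.3, -0.1, -0.9]
gripper_width: 1.0
```

Run:
```python
from plan import *
print(s["time_s"],p0,s["ft_force"],s["qpos"].round(2));print(R0.as_matrix().round(4))
pickle.dump((p0,R0.as_matrix(),arm.get_calibration("wrist")),open("g9.pkl","wb"))
for n in("top","wrist"): cv2.imwrite(f"pics/{n}9.png",arm.read_camera(n)[:,:,::-1])
im=cv2.imread("pics/top9.png");cv2.imwrite("pics/top9z.png",cv2.resize(im[180:300,220:380],None,fx=4.6,fy=4.6,interpolation=cv2.INTER_CUBIC))
```

```text
11.7667 [0.51876572 0.09724235 0.22865355] [ 0.30603542 -0.06746357 -0.8524601 ] [-0.03  0.4   1.67 -0.    1.07 -0.27]
[[-7.30e-03 -2.39e-01  9.71e-01]
 [-7.00e-04  9.71e-01  2.39e-01]
 [-1.00e+00  1.10e-03 -7.30e-03]]
```

View pics/top9z.png

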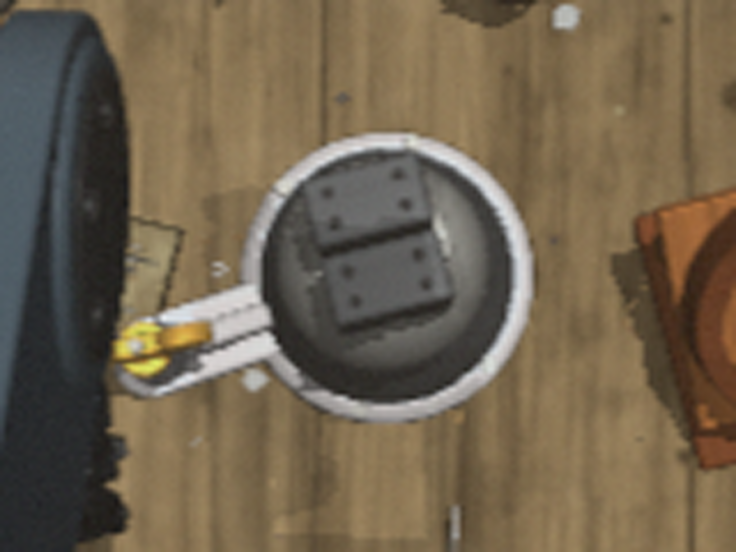

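View pics/wrist9.png

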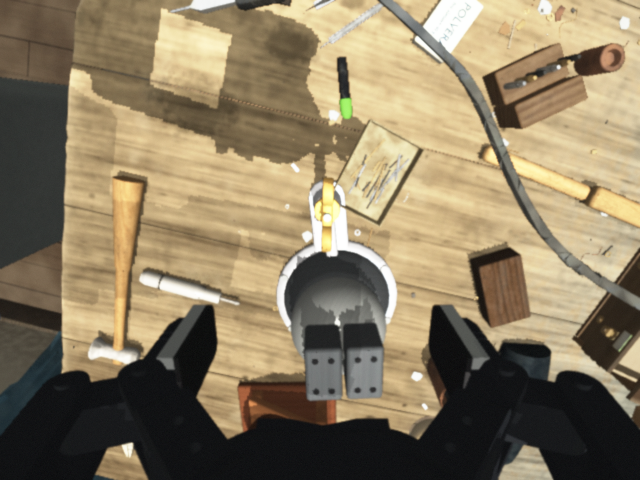

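```bash
cat > fit9.py <<'E'
from h import *
p0,Rm,W=pickle.load(open("g9.pkl","rb"))
cor=np.array([[30,24,119],[30,-24,119],[-30,-24,119],[-30,24,119]])/1e3-[0,0,.045]
tc=np.array([[303,185],[415,152],[452,298],[342,330]])/4.6+[220,180]
sc=np.array([[285,140],[360,190],[235,232],[170,185]])/4.6+[260,180]
b=np.array([.557,-.0035,.063])
if __name__=="__main__":
    Rr=lambda x:R.from_euler('z',x[0])*R.from_rotvec([x[1],x[2],0])
    x0=[np.radians(14.8),0,0]
    print(proj(b+Rr(x0).apply(cor),W))
    for nm,c,m in(("top",C["top"],tc),("side",C["side"],sc)):
        print(nm,(proj(b+Rr(x0).apply(cor),c)-m).round(1).tolist())
    # tilt fit, allow image offset per camera taken from ring offset ~0
    f=lambda x:np.r_[(proj(b+Rr(x).apply(cor),C["top"])-tc).ravel(),(proj(b+Rr(x).apply(cor),C["side"])-sc+[1,0.5]).ravel()]
    r=least_squares(f,x0);print(np.degrees(r.x),r.fun.round(1))
    p=onplane(np.array([[328,182],[327,250],[327,217]]),W,.08);print("nut rough",p)
E
python3 fit9.py
python3 - <<'E'
import cv2
s=cv2.imread("pics/wrist9.png")
cv2.imwrite("pics/w9z.png",cv2.resize(s[165:415,260:410],None,fx=3.8,fy=3.8,interpolation=cv2.INTER_CUBIC)[:360])
cv2.imwrite("pics/w9y.png",cv2.resize(s[300:415,280:410],None,fx=5,fy=5,interpolation=cv2.INTER_CUBIC))
E
```

```text
[[381.91323196 348.7589394 ]
 [379.64770681 401.1350438 ]
 [302.85981734 402.10040667]
 [300.53152561 349.84905758]]
top [[-1.3, 0.1], [0.4, 0.7], [0.6, 1.3], [-1.7, 1.1]]
side [[-0.3, -1.1], [-0.6, -1.1], [-2.9, 0.1], [-4.1, -1.3]]
[16.57289521  0.91819044  0.98039054] [-1.3 -0.2  0.2 -0.3  1.5 -0.1 -0.6  0.4  1.1 -0.6  1.4 -0.4 -0.2  0.7
 -2.2 -0.9]
nut rough [[0.51410302 0.12843522 0.08      ]
 [0.52705108 0.0731951  0.08      ]
 [0.52020658 0.10066465 0.08      ]]
```

View pics/w9z.png

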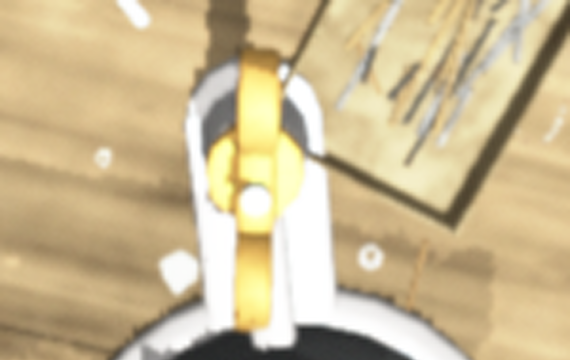

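View pics/w9y.png

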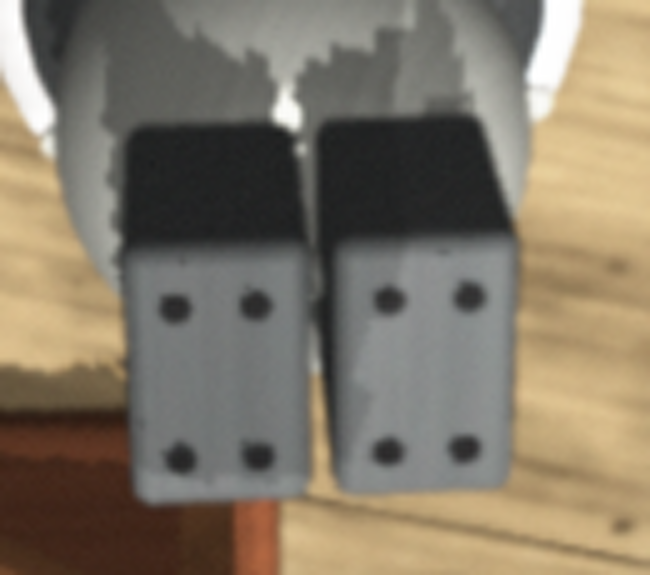

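Call:
jog_arm(series=[0,-0.4,-1,0.0017,0.0008,-0.025,60,0,-0.4,-1,0.0017,0.0008,-0.055,60,0,-0.4,-1,0.0017,0.0008,-0.085,60,0,-0.4,-1,0.0017,0.0008,-0.11,60,0,-0.4,-1,0.0017,0.0008,-0.13,60,0,-0.4,-1,0.0017,0.0008,-0.13,60,0,-0.4,-1,0.0017,0.0008,-0.13,60], squeeze=40)

```text
time_s: 12.45
eef_pos: [0.5207, 0.098, 0.0991]
eef_rot: [0.703, -0.079, 0.703, 0.078]
ft_force: [0.6, -0.6, 1.0]
gripper_width: 0.602
```

Run:
```python
from plan import *
print(s["time_s"],p0,s["ft_force"],s["qpos"].round(2));print(R0.as_matrix().round(4))
W=arm.get_calibration("wrist")
print(proj([p0,[.5205,.098,.08],[.5205,.098,.052]],W))
for n in("side","wrist"): cv2.imwrite(f"pics/{n}10.png",arm.read_camera(n)[:,:,::-1])
im=cv2.imread("pics/side10.png");cv2.imwrite("pics/side10z.png",cv2.resize(im[150:300,240:380],None,fx=4,fy=4,interpolation=cv2.INTER_CUBIC))
```

```text
12.45 [0.52071099 0.09802327 0.09906433] [ 0.62721136 -0.62385927  1.04690934] [-0.02  0.6   1.78 -0.    0.76 -0.25]
[[-2.000e-04 -2.206e-01  9.754e-01]
 [-7.000e-04  9.754e-01  2.206e-01]
 [-1.000e+00 -6.000e-04 -3.000e-04]]
[[323.67095061 308.44220341]
 [323.07950444 289.26871908]
 [322.96249349 267.29512932]]
```

View pics/side10z.png

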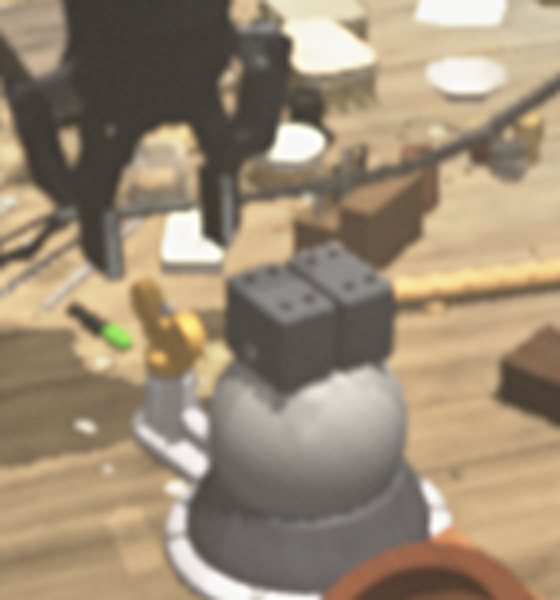

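View pics/wrist10.png

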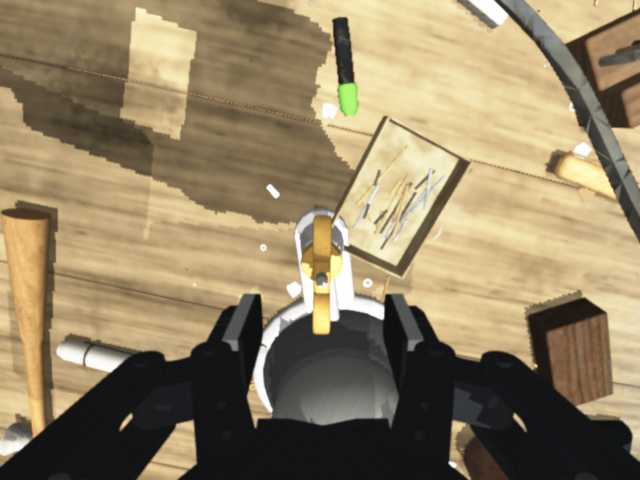

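Call:
jog_arm(series=[0,0,0,0,0,-0.01,60,0,0,0,0,0,-0.022,60,0,0,0,0,0,-0.033,60,0,0,0,0,0,-0.04,60,0,0,0,0,0,-0.043,60,0,0,0,0,0,-0.043,60])

```text
time_s: 13.05
eef_pos: [0.5213, 0.098, 0.0564]
eef_rot: [0.703, -0.079, 0.702, 0.078]
ft_force: [1.1, -0.1, 0.3]
gripper_width: 0.601
```

Call:
jog_arm(series=[0,0,0,0,0,0,35,0,0,0,0,0,0,20,0,0,0,0,0,0,10,0,0,0,0,0,0,0,0,0,0,0,0,0,0,0,0,0,0,0,0,0,0,0,0,0,0,0,0,0])

```text
schema error: expected a multiple of 7 numbers
```

Run:
```python
from plan import *
print(s["time_s"],p0,s["ft_force"],s["torque"],s["gripper_width"]);print(R0.as_matrix().round(4))
for n in("side","wrist"): cv2.imwrite(f"pics/{n}11.png",arm.read_camera(n)[:,:,::-1])
im=cv2.imread("pics/side11.png");cv2.imwrite("pics/side11z.png",cv2.resize(im[150:300,240:380],None,fx=4,fy=4,interpolation=cv2.INTER_CUBIC))
```

```text
13.05 [0.52128458 0.09802731 0.05642509] [ 1.05072157 -0.1047285   0.31136694] [ 0.00935058 -0.02072388  0.03516162] 0.600904216280977
[[ 2.000e-03 -2.214e-01  9.752e-01]
 [-7.000e-04  9.752e-01  2.214e-01]
 [-1.000e+00 -1.200e-03  1.800e-03]]
```

View pics/side11z.png

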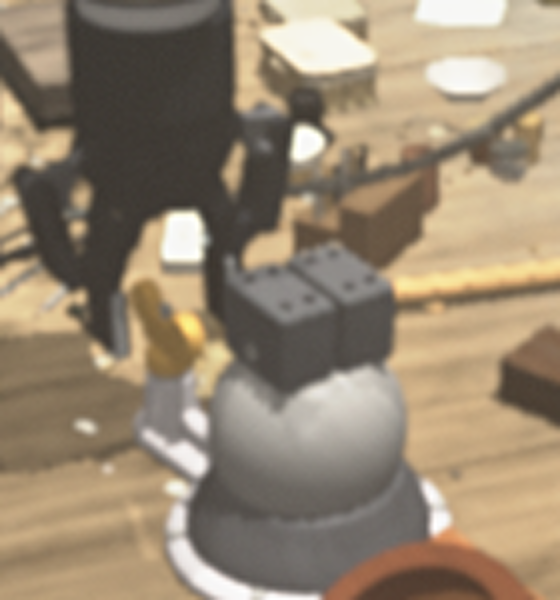

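View pics/wrist11.png

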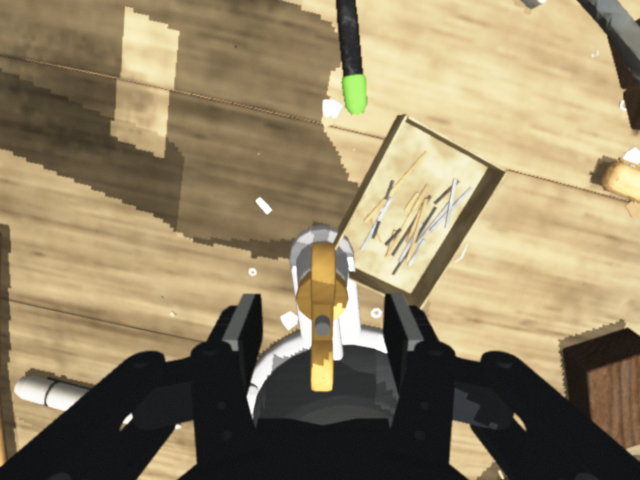

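Call:
jog_arm(series=[0,0,0,0,0,0,40,0,0,0,0,0,0,25,0,0,0,0,0,0,12,0,0,0,0,0,0,0,0,0,0,0,0,0,0,0,0,0,0,0,0,0,0,0,0,0,0,0,0])

```text
time_s: 13.73
eef_pos: [0.5215, 0.0979, 0.0576]
eef_rot: [0.704, -0.079, 0.702, 0.078]
ft_force: [-1.8, -0.8, 5.7]
gripper_width: 0.093
```

Run:
```python
from plan import *
print(s["time_s"],p0,s["ft_force"],s["torque"],s["gripper_width"],s["qpos"].round(2));print(R0.as_matrix().round(4))
for n in("wrist",): cv2.imwrite(f"pics/{n}12.png",arm.read_camera(n)[:,:,::-1])
```

```text
13.7333 [0.52152618 0.09789903 0.05757003] [-1.79869657 -0.76663302  5.70651039] [-0.12702411  0.29834528 -0.05269511] 0.09275295397820331 [-0.02  0.67  1.81 -0.    0.66 -0.25]
[[ 3.200e-03 -2.214e-01  9.752e-01]
 [-9.000e-04  9.752e-01  2.214e-01]
 [-1.000e+00 -1.600e-03  2.900e-03]]
```

View pics/wrist12.png

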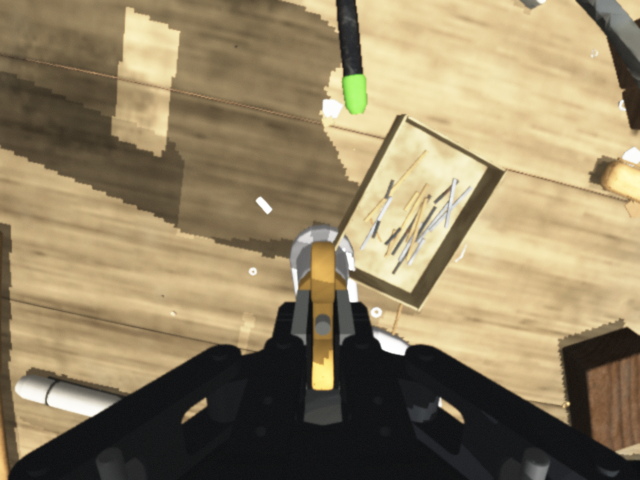

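Call:
jog_arm(series=[0,0,-3,0,0,0,0,0,0,-8,0,0,0,0,0,0,-13,0,0,0,0,0,0,-18,0,0,0,0,0,0,-23,0,0,0,0,0,0,-28,0,0,0,0,0,0,-33,0,0,0,0,0,0,-38,0,0,0,0,0,0,-43,0,0,0,0,0,0,-45,0,0,0,0])

```text
time_s: 14.62
eef_pos: [0.5202, 0.0981, 0.0576]
eef_rot: [0.679, 0.196, 0.679, -0.198]
ft_force: [-4.0, -0.6, 7.0]
gripper_width: 0.09
```

Run:
```python
from plan import *
print(s["time_s"],p0,s["ft_force"],s["torque"],s["gripper_width"],s["qpos"].round(2));m=R0.as_matrix();print(np.degrees(np.arctan2(m[1,2],m[0,2])))
for n in("wrist",): cv2.imwrite(f"pics/{n}13.png",arm.read_camera(n)[:,:,::-1])
im=arm.read_camera("side")[:,:,::-1];cv2.imwrite("pics/side13z.png",cv2.resize(im[150:300,240:380],None,fx=4,fy=4,interpolation=cv2.INTER_CUBIC))
```

```text
14.6167 [0.52017094 0.09809966 0.05756366] [-3.97460069 -0.58613029  7.02611734] [-0.04722709  0.63012701  0.07695868] 0.08984005206684521 [-0.02  0.67  1.8  -0.    0.66  0.55]
-32.37446251386809
```

View pics/wrist13.png

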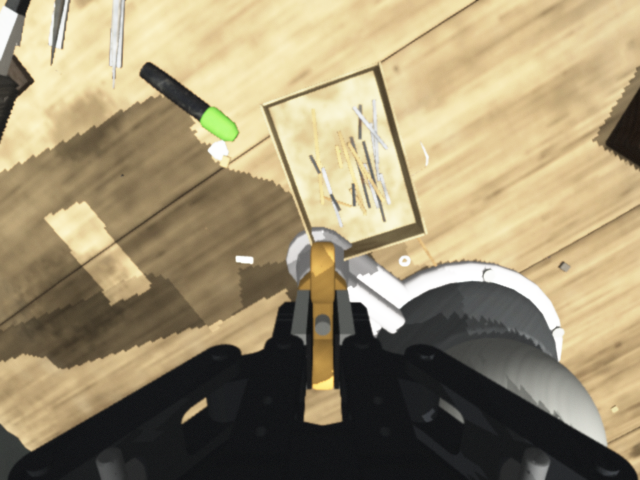

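View pics/side13z.png

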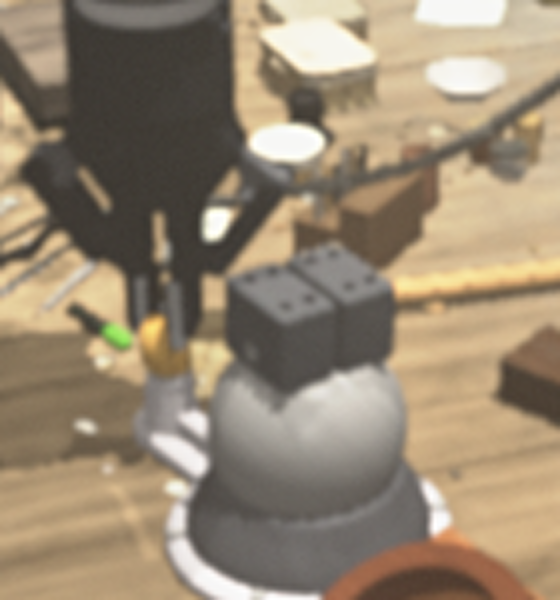

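Call:
jog_arm(series=[0,0,-4,0,0,0,0,0,0,-8,0,0,0,0,0,0,-12,0,0,0,0,0,0,-15,0,0,0,0,0,0,-18,0,0,0,0,0,0,-20,0,0,0,0,0,0,-20,0,0,0,0])

```text
time_s: 15.3
eef_pos: [0.5197, 0.0985, 0.0576]
eef_rot: [0.634, 0.31, 0.635, -0.313]
ft_force: [-4.7, 1.4, 8.8]
gripper_width: 0.093
```

Run:
```python
from plan import *
print(s["time_s"],p0,s["ft_force"],s["torque"],s["gripper_width"],s["qpos"].round(2));m=R0.as_matrix();print(np.degrees(np.arctan2(m[1,2],m[0,2])))
```

```text
15.3 [0.5197165  0.09851864 0.0575636 ] [-4.67313909  1.36659304  8.81751757] [ 0.12711964  0.67189176 -0.09490198] 0.09324495714442044 [-0.02  0.67  1.8  -0.    0.67  0.89]
-52.27454913553739
```

Now at about 1.26 rad. I'll go on in small steps until the stop shows in the torque.

Call:
jog_arm(series=[0,0,-1,0,0,0,0,0,0,-2,0,0,0,0,0,0,-3,0,0,0,0,0,0,-3,0,0,0,0])

```text
time_s: 15.63
eef_pos: [0.5197, 0.0985, 0.0576]
eef_rot: [0.626, 0.326, 0.627, -0.329]
ft_force: [-4.6, 0.8, 7.7]
gripper_width: 0.09
```

Run:
```python
from plan import *
print(s["time_s"],p0,s["ft_force"],s["torque"],s["gripper_width"]);m=R0.as_matrix();print(np.degrees(np.arctan2(m[1,2],m[0,2])))
```

```text
15.6333 [0.51965527 0.09854441 0.05755531] [-4.61122388  0.82080572  7.73474576] [0.21632697 0.67549611 0.0940572 ] 0.08970961816569817
-55.21510570658584
```

Call:
jog_arm(series=[0,0,-1,0,0,0,0,0,0,-2,0,0,0,0,0,0,-3,0,0,0,0,0,0,-3,0,0,0,0])

```text
time_s: 15.97
eef_pos: [0.5197, 0.0986, 0.0576]
eef_rot: [0.618, 0.341, 0.619, -0.344]
ft_force: [-4.4, 2.2, 8.2]
gripper_width: 0.095
```

Run:
```python
from plan import *
print(s["time_s"],p0,s["ft_force"],s["torque"],s["gripper_width"]);m=R0.as_matrix();print(np.degrees(np.arctan2(m[1,2],m[0,2])))
cv2.imwrite("pics/wrist14.png",arm.read_camera("wrist")[:,:,::-1])
```

```text
15.9667 [0.51965085 0.09855366 0.05756713] [-4.41843383  2.15846733  8.15621753] [0.39057606 0.73978565 0.84966252] 0.09473256811403367
-57.9659099541997
```

View pics/wrist14.png

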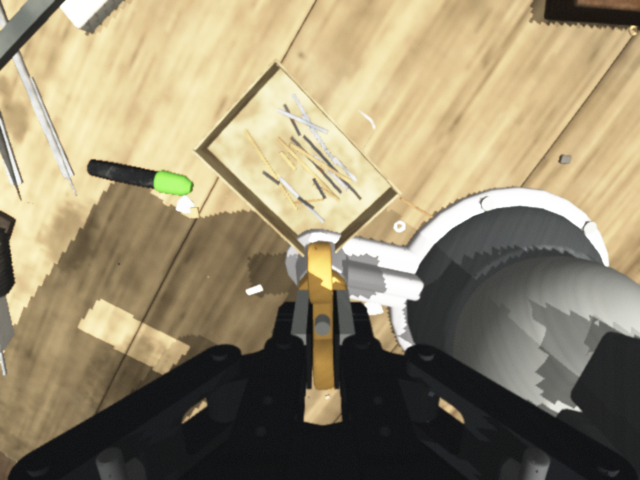

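Call:
jog_arm(series=[0,0,1,0,0,0,0,0,0,1,0,0,0,20,0,0,1,0,0,0,40,0,0,1,0,0,0,40,0,0,1,0,0,0,40,0,0,1,0,0,0,40])

```text
time_s: 16.52
eef_pos: [0.522, 0.0979, 0.0569]
eef_rot: [0.621, 0.338, 0.62, -0.34]
ft_force: [0.3, 0.2, -0.7]
gripper_width: 0.398
```

Call:
jog_arm(series=[0,0,0,0,0,0.01,40,0,0,0,0,0,0.03,40,0,0,0,0,0,0.06,40,0,0,0,0,0,0.09,40,0,0,0,0,0,0.12,40,0,0,0,0,0,0.15,40,0,0,0,-0.02,0.02,0.17,40,0,0,0,-0.05,0.05,0.17,40,0,0,0,-0.08,0.08,0.17,40,0,0,0,-0.08,0.08,0.17,40])

```text
time_s: 17.35
eef_pos: [0.4349, 0.1812, 0.2278]
eef_rot: [0.62, 0.336, 0.623, -0.339]
ft_force: [-0.3, -0.2, -0.7]
gripper_width: 0.403
```

Call:
jog_arm(series=[0,0,0,-0.02,0.02,0,40,0,0,0,-0.04,0.06,0,40,0,0,0,-0.05,0.1,0,40,0,0,0,-0.05,0.12,0,40,0,0,0,-0.05,0.12,0,40,0,0,0,-0.05,0.12,0,40])

```text
time_s: 17.85
eef_pos: [0.3914, 0.2988, 0.2275]
eef_rot: [0.622, 0.337, 0.62, -0.338]
ft_force: [0.2, 0.3, 0.4]
gripper_width: 0.405
```

Run:
```python
from plan import *
print(s["time_s"],p0,s["ft_force"],s["gripper_width"])
im=arm.read_camera("side")[:,:,::-1];cv2.imwrite("pics/side15.png",im);cv2.imwrite("pics/side15z.png",cv2.resize(im[150:300,240:380],None,fx=4,fy=4,interpolation=cv2.INTER_CUBIC))
im=arm.read_camera("top")[:,:,::-1];cv2.imwrite("pics/top15.png",im);cv2.imwrite("pics/top15z.png",cv2.resize(im[180:300,220:380],None,fx=4.6,fy=4.6,interpolation=cv2.INTER_CUBIC))
```

```text
17.85 [0.39140859 0.29875603 0.22752415] [0.16715821 0.27967168 0.44345146] 0.4046823884256084
```

View pics/side15.png

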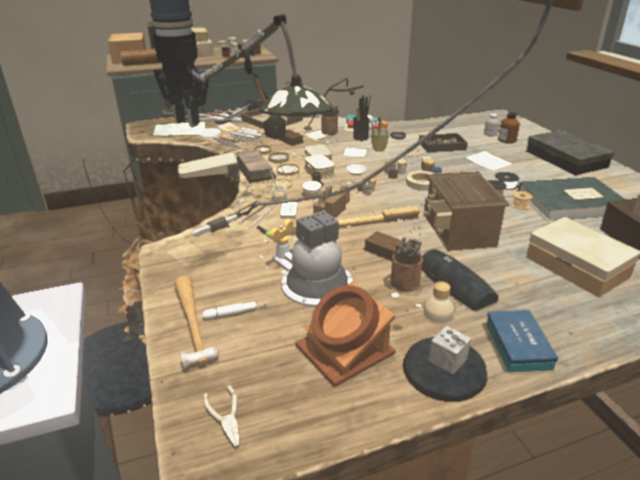

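View pics/top15z.png

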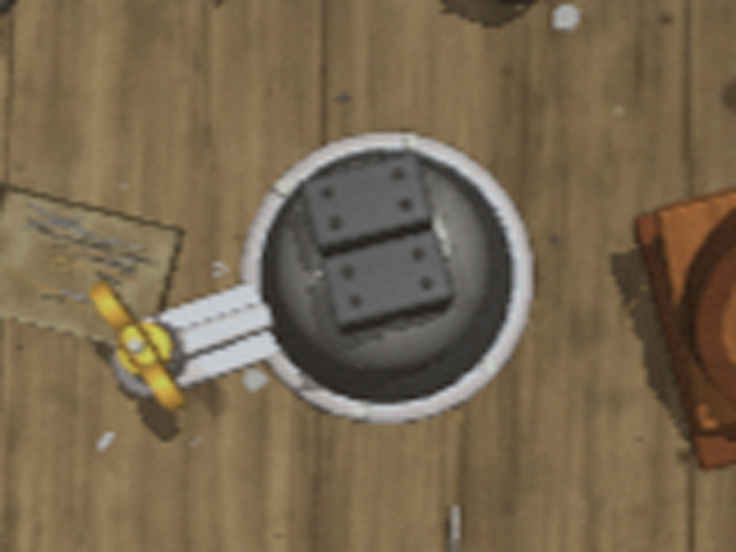

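View pics/side15z.png

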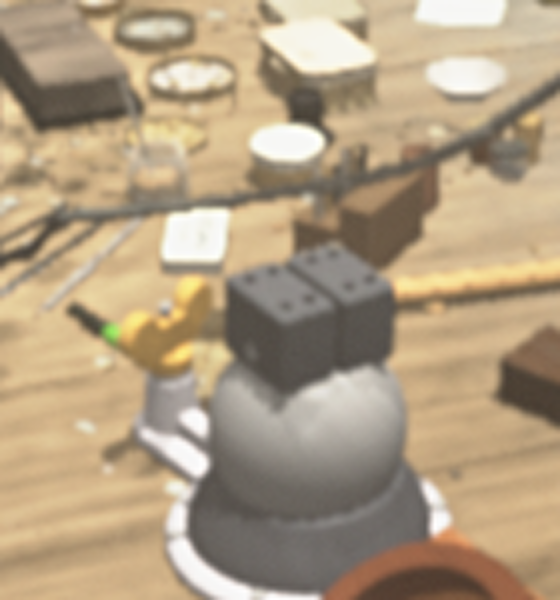

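Run:
```python
from h import *
n=onplane(np.array([[100,290],[178,402]])/4.6+[220,180],C["top"],.08);d=n[0]-n[1];print("nut rad",np.radians((-70-np.degrees(np.arctan2(d[1],d[0])))%180))
print(arm.job_done())
```

```text
nut rad 1.2932753979815999
the job is handed in; nothing more can be done
None
```

The vise is standing in the ring stand, released and level, and the wing nut is tightened to its stop. I handed the job in at about 18 s; no verdict is reported.

- **Vise seated:** I gripped it across the 48 mm, lifted it off the slope, levelled it and lowered it until the ring took its weight. Before lowering, the wrist camera put the ball within about 0.5 mm of the ring's axis. After release, the fitted tilt was about 1.3° (limit 5°).
- **Nut tightened:** it turned about 70° clockwise, until the wrist torque rose to 0.85 N m at the stop. The last top picture puts it at about 1.29 rad (stop at 1.3).
- **Last checks:** in the final pictures the vise looked unchanged by the tightening. The handpiece, cup and box looked where they began. The gripper was clear of everything.
- **Disagreements:**
  - The side camera on its own gave a useless ball position, and its columns disagreed with the other cameras by 1 to 2 pixels. I relied on the wrist and top cameras instead.
  - Before the turn, the camera views put the wing direction between -76° and -80°. I took the grip angle from the close-up wrist view.
- **Refused call:** one gripper command was refused for a wrong number count. It moved nothing and I resent it.

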